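Pack the burner into the fondue pot and lock the lid down

ROBOT

A 6-joint arm with a two-finger parallel gripper is mounted at the origin on the work surface. World frame = base frame: x ahead of the robot, y to its left, z up, the work surface at z = 0. Lengths are in m, angles in degrees, forces in N, time in s.
With the tool pointing down it reaches from about 0.275 to 0.875 m from the base axis. Payload 12.5 kg.
Tool frame: the origin (TCP) lies between the finger pads; the fingertips stand arm.nose_length ahead of it and the grasp point (between the pads) lies 11 mm behind it (arm.nose_length is the distance from the TCP to the fingertips, in m); z points along the fingers, y is the direction in which the jaws open and shut (so a half turn about z gives the same grasp; the last joint's range is limited). The gripper opens to 85 mm and grips with 20 to 120 N. Pads are 22 mm wide; open, the fingers measure 114 mm over their backs; the gripper's body (76 mm by 85 mm) begins 54 mm behind the grasp point. The pads swing forward as they close: fully open they stand 13 mm farther back than shut.
Start: joints at [-4.847, 20.094, 94.641, -0, 65.266, -4.847], TCP at [0.55, 0, 0.239] pointing down, gripper open.
Joint ranges: [-157.81, 157.81], [-45, 120.19], [0.68, 151.7], [-89.99, 269.99], [4.06, 180], [-164.3, 164.3]. Speed limits (degrees/s): [127.2, 127.2, 159.86, 180, 180, 180].

INTERFACE

Orientations are given as a 3x3 rotation matrix whose columns are the frame's x, y, z axes.
In Python, from station import status, cams, arm gives the robot as it stands.
- The arm moves only by the tool play_rows, never from a script. Its argument "rows" is a list of rows, each an object of numbers: "x", "y", "z": the shift along the tool's x, y, z in mm; "spin": the turn about the tool's z in rad; "hand": the finger opening in mm, from 0 to 85.4. In form: [{"x": .., "y": .., "z": .., "spin": .., "hand": ..}, ...]. A call has 1 to 8 rows; each row is the pose to reach, as a shift and turn from the pose commanded when the call began, along the tool's axes at that moment; what a row does not reach only later rows make up. A row lasts 1/10 s, in which the tool goes at most 50 mm and 8.59 degrees, less where a joint would pass 70% of its speed; a pose out of reach is approached as far as the arm can. A call with a gripper value outside its range is refused whole. The fingers move at their own pace and stop on an object; "squeeze" is the grip in N (left out, the last holds). Time passes only in rows, so rows that repeat a pose let the fingers close. It gives the time, the measured TCP pose, the force and the opening at its end, in the units of the state.
- status.observe(): the state, without advancing time (a new reading comes with each control period).
- cams.grab_frame(name): name is "scene" or "side" or "wrist"; returns (picture, depth): 400x640x3 uint8, red, green, blue; 400x640 float32, m along the optical axis (not along the pixel's ray), 0 where there is no reading.
- cams.camera_info(name): a dict with "vfov" (degrees; the focal length in pixels is half the picture's height over the tangent of half this angle, whatever the lens; pixels are square), "cx", "cy" (the principal point, pixels), "k1" (the pictures are not rectified: a ray, as slopes to the right and down, at radius r is drawn at 1 + k1 r^2 times it, then the intrinsics apply), "eye" and "orientation" of the camera in the world. Camera axes: x right, y up, looking along -z (the intrinsics and any distortion apply to the point x, -y, -z); pixel columns grow to the right and rows downward; lengths in m; the calibration is good to about 2 mm. A picture is of the moment at which its call begins: read the wrist's pose just before it. camera_info takes no time and is no camera call; for the wrist camera it gives the pose at the moment of the call.
- arm.sign_off(): hands the job in, once; it reports no verdict.
The state is a dict: "time": time; "joints": joint angles; "dq": joint speeds; "joint_efforts": joint torques, N m; "ee_pos": TCP position; "orientation": TCP orientation; "force": force on the tool from outside, world axes, zero at the start; "moment": the same for the moment, N m; "finger_gap": finger opening in m.
Only numpy, scipy, OpenCV 4.12 (cv2) and the standard library are available. Lean on these libraries where they do the work, as an engineer would, in place of code of your own. Each camera call takes 0.05 s, during which the arm holds its last target.

TASK

Put the fondue set away: stand the steel burner upright on the floor of the red pot, then put the lid on and turn it until its lugs drop through the gaps of the steel collar and it lies flat and fully home, then swing the steel clamp over and press it down onto the lid. Set burner and lid down rather than dropping them, and leave everything else on the table where it stands.

Things in the scene. Friction and masses are not known exactly. Their poses are not given: they have to be found in the camera images.
- pot: Red fondue pot, 196 mm across, on a dark cast-iron stand; one heavy unit fixed to the table. Origin: on the table under the pot's centre, z up; its yaw varies. Inner floor 58 mm above the origin. Short red ears at its +x and -x sides reach 119 mm from the axis; the clamp's bracket at its -y side reaches 145 mm from the axis and 189 mm up.
- pot_floor (a point): Centre of the pot's inner floor (radius about 75 mm), 58 mm above the table, axes as the pot's. The burner is to stand here, well clear of the wall.
- collar_top (a point): Centre of the flat grey steel collar on the rim, at its top face, 160 mm above the table; axes as the pot's. Inner radius 70, outer 96, 13 mm thick; it does not turn. It has four equal gaps 90 degrees apart, each about 36 mm wide. The angle of the gaps differs every time, is not the pot's yaw and is not told: see it from above or feel it with the lid.
- burner: Steel burner, 72 mm across and 48 mm high, with a black upright cylindrical regulator knob on top to hold it by: 28 mm across, from 52 to 85 mm above the burner's underside. Total height 85 mm, mass 0.2 to 0.4 kg. Origin: centre of the underside, z up. Loose.
- lid: Red lid, disc 188 mm across, from 9 to 17 mm above the origin; loose, 0.35 to 0.6 kg. Origin: centre, at the underside of its four lugs, z up. The lugs (22 mm along the rim, 12 mm radially, 9 mm tall, centred 81 mm from the axis) point down at the lid's +x, -x, +y, -y; white marks on top show where. Origin 160 mm above the table while it rides on the collar, 151 mm when home.
- lid_handle (a point): Centre of the lid's light wooden bar handle, 45 mm above the lid's origin, axes as the lid's. Bar 60 mm long along x, 20 mm wide along y, 26 mm high. The lid drops home 9 mm when a turn (at most 90 degrees) brings the lugs over the gaps; play about 5 mm to each side, 0.06 rad if centred. Turned in loosely closed jaws (1 mm play each side) it drops by its own weight; off-centre it can catch tilted.
- clamp (a joint): Angle of the clamp's steel lever: 0 when it lies level on a lid that is home, growing as it opens; 1.57 upright; starts at 1.75 to 2.15, leaning outward away from the pot. Stiff hinge, stays where it is left: about 0.25 N m to move, 3 to 5 N near its tip; move it slowly. On a lid that is not home it stops at about 0.12 or more.
- clamp_hinge (a point): The clamp's hinge axis, 178 mm above the table, 128 mm from the pot's axis at the pot's -y side; axes as the pot's: the hinge runs along x, the closed lever points to +y (to the pot's axis).
- clamp_tip (a point): Free end of the clamp's lever, on its centre line, 85 mm from the hinge axis. The lever is 24 mm wide and 10 mm thick, with a 6 mm rubber pad underneath near its end. Closed, its top is 183 mm above the table and its end 43 mm from the pot's axis, clear of the lid's handle.
- saucer: White porcelain saucer, 124 mm across. Loose bystander, origin at the centre of its underside; leave it where it is.
- fork_sleeve: Grey hard silicone sleeve with six forks, 60 by 210 mm, 30 mm high, lying. Loose bystander, origin at the centre of its underside; leave it where it is.
- pepper_mill: Dark wood pepper mill, 125 mm tall. Loose bystander, origin at the centre of its underside; leave it where it is.
- spice_jar: Amber spice jar, 100 mm tall. Loose bystander, origin at the centre of its underside; leave it where it is.
There are look-alikes about, which are no part of the job. What is shaped like the burner but green or pink is not meant. Several things have the shape of the lid; the one meant has the colours described above.

How it is judged:
By the outcome, as a careful person would: the job done as asked, in the order asked, and still so for the second after the job is handed in, with the robot touching nothing.
It also fails if it takes over 72 s, if anything falls off the work surface, if the arm or the gripper's body presses on something with over 40 N, if the wrist force passes 120 N, or if a joint passes its speed limit or range.

## Working session

There is one attempt and no reset: what is moved stays moved. The work goes in short steps, Python scripts to look and compute and a tool call to move; the robot and the scene stay as the last step left them, time stands still between calls to the robot, and variables do not carry over. Pictures are saved under pics/ and viewed, and the job is handed in when it is done.

Besides the shell and the picture viewer there is one more tool, called after ">>>" by a JSON object that holds its "method" and its "body". play_rows: Moves the arm, as the interface text tells. Its arguments: {"type":"object","properties":{"rows":{"type":"array","items":{"type":"object","properties":{"x":{"type":"number"},"y":{"type":"number"},"z":{"type":"number"},"spin":{"type":"number"},"hand":{"type":"number"}}}},"squeeze":{"type":"number"}},"required":["rows"]}

```bash
ls -la; mkdir -p pics; cat > h.py <<'E'
import numpy as np, cv2
from station import status, cams, arm
def rays(info,uv):
    uv=np.atleast_2d(np.array(uv,float)); f=200/np.tan(np.radians(info['vfov'])/2)
    d=np.stack([(uv[:,0]-info['cx'])/f,(uv[:,1]-info['cy'])/f],1)
    s=d.copy()
    for _ in range(20):
        r2=(s**2).sum(1,keepdims=True); s=d/(1+info['k1']*r2)
    c=np.stack([s[:,0],-s[:,1],-np.ones(len(s))],1)
    return np.array(info['eye']),c@np.array(info['orientation']).T
def onplane(info,uv,z):
    e,d=rays(info,uv); t=(z-e[2])/d[:,2]; return e+d*t[:,None]
def withdepth(info,uv,dep):
    e,d=rays(info,uv); uv=np.atleast_2d(uv).astype(int)
    return e+d*dep[uv[:,1],uv[:,0]][:,None]
def proj(info,P):
    P=np.atleast_2d(P); c=(P-np.array(info['eye']))@np.array(info['orientation'])
    s=np.stack([c[:,0]/-c[:,2],-c[:,1]/-c[:,2]],1); r2=(s**2).sum(1,keepdims=True); s=s*(1+info['k1']*r2)
    f=200/np.tan(np.radians(info['vfov'])/2)
    return s*f+np.array([info['cx'],info['cy']])
def grab(n,tag):
    info=cams.camera_info(n); im,d=cams.grab_frame(n)
    cv2.imwrite(f'pics/{tag}.png',im[:,:,::-1]); np.savez(f'pics/{tag}.npz',im=im,d=d,info=np.array(info,dtype=object))
    return info,im,d
def load(tag):
    z=np.load(f'pics/{tag}.npz',allow_pickle=True); return z['info'].item(),z['im'],z['d']
E
python3 - <<'E'
from h import *
for n in ['scene','side','wrist']:
    i,im,d=grab(n,n+'0'); print(n,i,(d>0).mean())
print(status.observe(), arm.nose_length)
E
```

```text
total 12
drwxr-xr-x  3 agent agent 4096 Dec  7 08:21 .
drwxr-xr-x 23 root  root  4096 Dec  7 08:21 ..
drwxr-xr-x  2 agent agent 4096 Dec  7 08:21 pics
scene {'vfov': 51.67622916898314, 'cx': 328.0437699553565, 'cy': 202.50296758038638, 'k1': -0.005511386693570411, 'eye': array([1.35822415, 0.24889134, 0.85885721]), 'orientation': array([[-0.29323164, -0.60030518,  0.74407586],
       [ 0.95599104, -0.19210267,  0.22176045],
       [ 0.00981501,  0.77635704,  0.63021696]])} 0.99614453125
side {'vfov': 51.77153824998919, 'cx': 318.976929895309, 'cy': 202.83473444486776, 'k1': -0.046316762138505496, 'eye': array([0.28449586, 0.91015215, 1.07556048]), 'orientation': array([[-0.97155608,  0.16632413, -0.1685677 ],
       [-0.23680428, -0.68712991,  0.68685968],
       [-0.00158657,  0.70724025,  0.7069715 ]])} 0.995984375
wrist {'vfov': 68.91501173019893, 'cx': 319.1009237246087, 'cy': 199.71637225063793, 'k1': -0.03197555620821579, 'eye': array([0.54958073, 0.08385664, 0.3734221 ]), 'orientation': array([[ 9.99999047e-01,  1.20371735e-03,  6.76412833e-04],
       [-1.35859258e-03,  9.452
[... 202 characters left out ...]
4,
        6.52656473e+01, -4.84760899e+00]), 'dq': array([ 0.08368257, -0.16540653, -0.14017141,  0.01370653, -0.01638413,
        0.02375739]), 'joint_efforts': array([ 7.13946501e-04, -5.06248283e+01, -2.91500723e+01, -2.80964593e-05,
        3.35960038e-03, -3.10250061e-05]), 'ee_pos': array([5.49775403e-01, 4.04117262e-05, 2.38916213e-01]), 'orientation': array([[ 1.12342325e-05,  9.99999667e-01, -8.15903961e-04],
       [ 9.99999997e-01, -1.11687226e-05,  8.02956243e-05],
       [ 8.02864849e-05, -8.15904861e-04, -9.99999664e-01]]), 'force': array([-0.52511301,  0.54794523, -0.5638879 ]), 'moment': array([ 0.00426077,  0.02969331, -0.02192681]), 'finger_gap': 0.08506663300115976} 0.008
```

View pics/scene0.png

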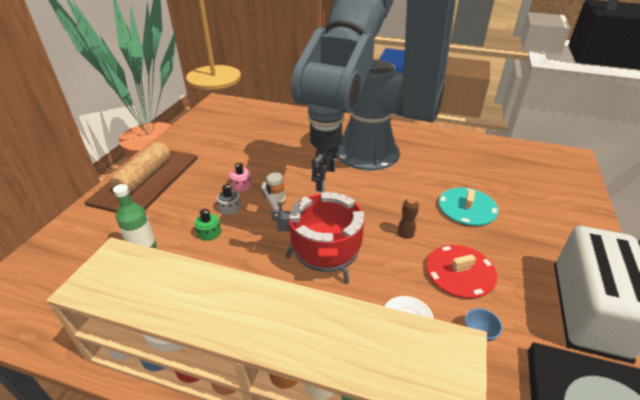

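View pics/side0.png

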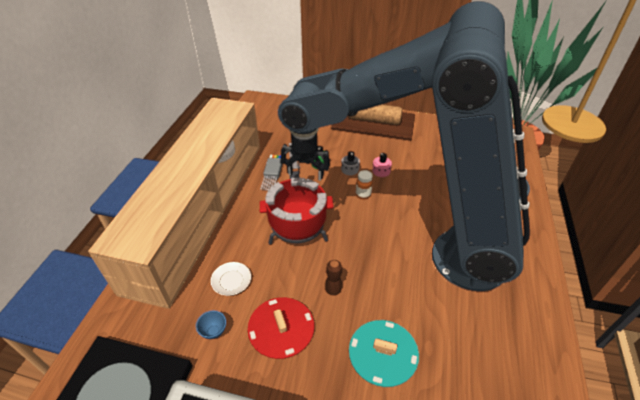

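View pics/wrist0.png

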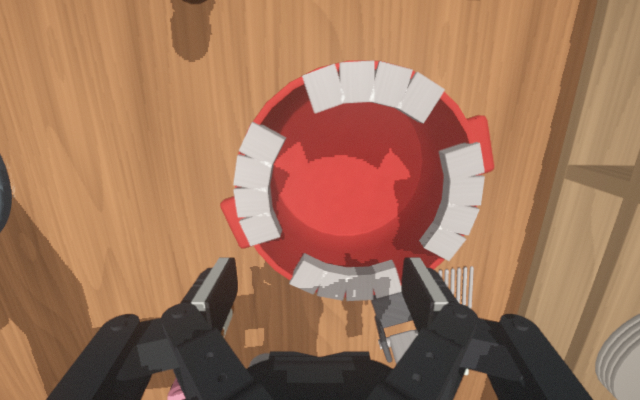

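```bash
python3 - <<'E'
import cv2,numpy as np
a=cv2.imread('pics/scene0.png'); b=cv2.imread('pics/side0.png')
x=cv2.resize(a[150:290,180:380],None,fx=2,fy=2,interpolation=3); y=cv2.resize(a[170:330,370:530],None,fx=2,fy=2,interpolation=3)
z=cv2.resize(b[130:260,240:410],None,fx=2.2,fy=2.2,interpolation=3)
c=np.zeros((600,800,3),np.uint8); c[:280,:400]=x; c[:320,400:720]=y; c[300:300+z.shape[0],:z.shape[1]]=z[:300]
cv2.imwrite('pics/crop0.png',c)
E
```

```text
(no output)
```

View pics/crop0.png

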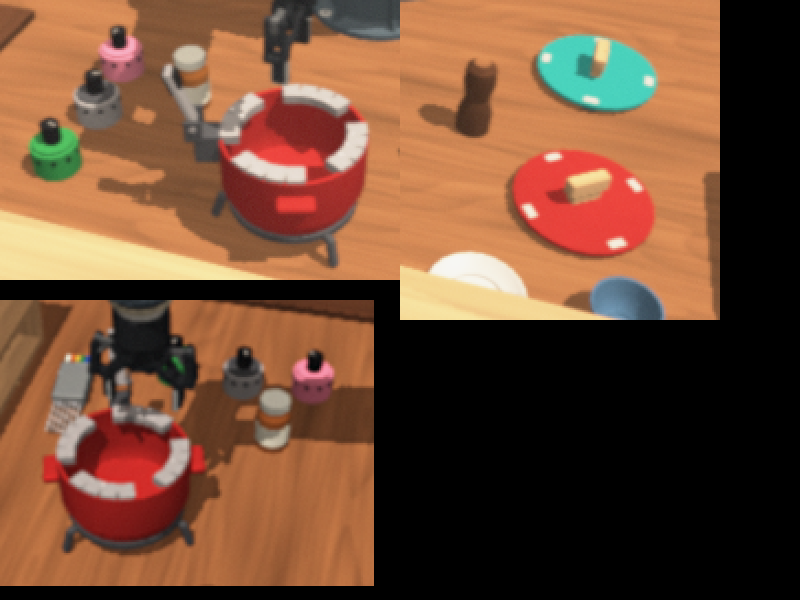

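```bash
python3 - <<'E'
from h import *
import colorsys
def hsv(im): return cv2.cvtColor(im,cv2.COLOR_RGB2HSV)
def cloud(info,d):
    v,u=np.mgrid[0:400,0:640]; uv=np.stack([u.ravel(),v.ravel()],1)
    e,dr=rays(info,uv); return (e+dr*d.ravel()[:,None]).reshape(400,640,3)
# knob
for tag,box in [('scene0',(215,175,242,200)),('side0',(338,145,365,165))]:
    info,im,d=load(tag); P=cloud(info,d); u0,v0,u1,v1=box
    m=np.zeros((400,640),bool); m[v0:v1,u0:u1]=(im[v0:v1,u0:u1].max(2)<45)
    n,l,st,ce=cv2.connectedComponentsWithStats(m.astype(np.uint8)); k=1+np.argmax(st[1:,4]); m=l==k
    p=P[m]; print(tag,'knob',st[k],ce[k],'z pct',np.percentile(p[:,2],[2,50,90,98]),'med',np.median(p,0))
    t=p[p[:,2]>np.percentile(p[:,2],85)-0.004]; print('  top',t.mean(0),len(t))
    # whole burner pts
    b=P[v0-15:v1+25,u0-15:u1+15].reshape(-1,3); c=np.median(p,0); q=b[(b[:,2]>0.02)&(np.hypot(*(b[:,:2]-c[:2]).T)<0.055)]
    print('  ctr ray on z=.085 of top-edge px', onplane(info,[ce[k][0],st[k][1]+3],0.085))
# lid
for tag,box in [('scene0',(415,235,505,305)),('side0',(240,290,322,362))]:
    info,im,d=load(tag); P=cloud(info,d); h=hsv(im); u0,v0,u1,v1=box
    B=np.zeros((400,640),bool); B[v0:v1,u0:u1]=1
    up=B&(P[:,:,2]>0.004)
    red=B&((h[:,:,0]<6)|(h[:,:,0]>174))&(h[:,:,1]>170)&(h[:,:,2]>110)
    cs,_=cv2.findContours(red.astype(np.uint8),cv2.RETR_EXTERNAL,cv2.CHAIN_APPROX_NONE); c=max(cs,key=cv2.contourArea); hull=cv2.convexHull(c)[:,0]
    w=onplane(info,hull,0.017); A=np.c_[2*w[:,:2],np.ones(len(w))]; s=np.linalg.lstsq(A,(w[:,:2]**2).sum(1),rcond=None)[0]; r=np.sqrt(s[2]+s[0]**2+s[1]**2)
    print(tag,'lid c',s[:2],'r',r,'zred',np.median(P[red][:,2]))
    wh=B&(h[:,:,1]<75)&(h[:,:,2]>170)
    n,l,st,ce=cv2.connectedComponentsWithStats(wh.astype(np.uint8))
    for k in range(1,n):
        if st[k,4]>8:
            p=onplane(info,ce[k],0.017)[0]; v=p[:2]-s[:2]; print('  mark',ce[k].round(1),p.round(4),'r',np.hypot(*v).round(4),'ang',np.degrees(np.arctan2(v[1],v[0])).round(1))
    hd=B&(P[:,:,2]>0.045); p=P[hd]; zt=np.percentile(p[:,2],90); t=p[p[:,2]>zt-0.006]
    rc=cv2.minAreaRect((t[:,:2]*1000).astype(np.float32)); print('  handle z',zt,'c',t.mean(0),rc,len(t))
# collar
for tag,zz in [('wrist0',.16),('scene0',.16),('side0',.16)]:
    info,im,d=load(tag); P=cloud(info,d); h=hsv(im)
    m=(abs(P[:,:,2]-.16)<0.012)&(h[:,:,1]<70)&(h[:,:,2]>110)&(P[:,:,0]>.45)&(P[:,:,0]<.75)
    p=P[m]; print(tag,len(p),'z',np.median(p[:,2]))
    c=p[:,:2].mean(0)
    p=p[(np.abs(p[:,2]-np.median(p[:,2]))<.006)]
    from scipy.optimize import least_squares
    # outer fit: boundary
    for it in range(8):
        a=np.arctan2(*(p[:,:2]-c).T[::-1]); r=np.hypot(*(p[:,:2]-c).T)
        sel=[]
        for b in np.arange(-180,180,3):
            q=np.where((np.degrees(a)>=b)&(np.degrees(a)<b+3)&(r<.11))[0]
            if len(q)>6: sel.append(q[np.argsort(r[q])[-2]])
        w=p[sel,:2]; A=np.c_[2*w,np.ones(len(w))]; s=np.linalg.lstsq(A,(w**2).sum(1),rcond=None)[0]; c=s[:2]
    R=np.sqrt(s[2]+s[0]**2+s[1]**2); print('  c',c,'R',R)
    a=np.degrees(np.arctan2(*(p[:,:2]-c).T[::-1])); r=np.hypot(*(p[:,:2]-c).T); q=(r>.074)&(r<.092)
    H,_=np.histogram(a[q],bins=np.arange(-180,182,2)); print('  empty',[-180+2*i for i in range(180) if H[i]<3])
E
```

```text
scene0 knob [223 189   8   8  48] [226.70833333 192.22916667] z pct [0.05889049 0.06995804 0.08267114 0.08546434] med [ 0.47687104 -0.34214871  0.06995804]
  top [ 0.47697259 -0.34261096  0.08219395] 12
  ctr ray on z=.085 of top-edge px [[ 0.49029796 -0.33355209  0.085     ]]
side0 knob [346 152   9  12  62] [350.24193548 158.88709677] z pct [0.05080314 0.06103462 0.07994085 0.08738371] med [ 0.46550618 -0.33559402  0.06103462]
  top [ 0.46820708 -0.33698549  0.08186065] 14
  ctr ray on z=.085 of top-edge px [[ 0.46538584 -0.33358578  0.085     ]]
scene0 lid c [0.52920883 0.37926384] r 0.09391236060833234 zred 0.017054964720439658
  mark [446. 248.] [0.4588 0.3346 0.017 ] r 0.0834 ang -147.6
  mark [486.9 262. ] [0.4797 0.4472 0.017 ] r 0.084 ang 126.1
  mark [434.5 275. ] [0.5712 0.3134 0.017 ] r 0.0781 ang -57.5
  mark [477.9 291.1] [0.5926 0.4258 0.017 ] r 0.0786 ang 36.3
  mark [418.5 302. ] [0.673 0.284 0.017] r 0.1725 ang -33.5
  handle z 0.8588572115596169 c [1.35822415 0.24889134 0.85885721] ((1358.22412109375, 248.89134216308594), (0.0, 0.0), 0.0) 31
side0 lid c [0.52575306
[... 1942 characters left out ...]
120, -118, -116, -114, -112, -110, -108, -106, -104, -102, -100, -98, -96, -94, -92, -90, -88, -86, -84, -82, -80, -78, -76, -74, -72, -70, -68, -66, -64, -62, -60, -58, -56, -54, -52, -50, -48, -46, -44, -42, -40, -38, -36, -34, -32, -30, -28, -26, -24, -22, -20, -18, -16, -14, -12, -10, -8, -6, -4, -2, 0, 2, 4, 6, 8, 10, 12, 14, 16, 18, 20, 22, 24, 26, 28, 30, 32, 34, 36, 38, 40, 42, 44, 46, 48, 50, 52, 54, 56, 58, 60, 62, 64, 66, 68, 70, 72, 74, 76, 78, 80, 82, 84, 86, 88, 90, 92, 94, 96, 98, 100, 102, 104, 106, 108, 110, 112, 114, 116, 118, 120, 122, 124, 126, 128, 130, 132, 134, 136, 138, 140, 142, 144, 146, 148, 150, 152, 154, 156, 158, 160, 162, 164, 166, 168, 170, 172, 174, 176, 178]
```

```bash
cat >> h.py <<'E'
def cloud(info,d):
    v,u=np.mgrid[0:400,0:640]; uv=np.stack([u.ravel(),v.ravel()],1)
    e,dr=rays(info,uv); P=e+dr*d.ravel()[:,None]; P[d.ravel()<=0]=np.nan; return P.reshape(400,640,3)
def hsv(im): return cv2.cvtColor(im,cv2.COLOR_RGB2HSV)
E
python3 - <<'E'
from h import *
np.set_printoptions(precision=4,suppress=True)
def circ(w):
    A=np.c_[2*w,np.ones(len(w))]; s=np.linalg.lstsq(A,(w**2).sum(1),rcond=None)[0]; return s[:2],np.sqrt(s[2]+s[0]**2+s[1]**2)
for tag in ['scene0','side0']:
    info,im,d=load(tag); P=cloud(info,d); h=hsv(im)
    # handle
    with np.errstate(all='ignore'):
        m=(P[:,:,2]>.035)&(P[:,:,2]<.07)&(np.hypot(P[:,:,0]-.526,P[:,:,1]-.38)<.06)
        p=P[m]; zt=np.percentile(p[:,2],80); t=p[p[:,2]>zt-.005]; print(tag,'handle',zt,t.mean(0),cv2.minAreaRect((t[:,:2]*1000).astype(np.float32)),len(t))
        m=(P[:,:,2]>.015)&(P[:,:,2]<.12)&(P[:,:,0]<.62)&(P[:,:,0]>.3)&(P[:,:,1]<-.12)&(P[:,:,1]>-.5)
        n,l,st,ce=cv2.connectedComponentsWithStats(m.astype(np.uint8))
        for k in range(1,n):
            if st[k,4]>25: q=P[l==k]; print('  obj',ce[k].round(),st[k,4],'min',q.min(0),'max',q.max(0),'col',im[l==k].mean(0).round())
        m=(P[:,:,2]>.165)&(P[:,:,2]<.29)&(np.hypot(P[:,:,0]-.62,P[:,:,1]+.12)<.12)&(h[:,:,1]<80)
        q=P[m]; print('  clamp',len(q),q.mean(0))
        ax=np.array([np.cos(np.radians(-72)),np.sin(np.radians(-72))]); rr=(q[:,:2]-[.58,.0107])@ax; tt=(q[:,:2]-[.58,.0107])@[-ax[1],ax[0]]
        for z in np.arange(.165,.28,.01):
            s=(q[:,2]>=z)&(q[:,2]<z+.01)&(rr<.25)
            if s.sum(): print('   z',round(z,3),s.sum(),'r',np.percentile(rr[s],[5,50,95]),'t',np.percentile(tt[s],[5,50,95]))
E
```

```text
scene0 handle 0.05840370983910601 [0.5303 0.378  0.0576] ((528.2507934570312, 378.6342468261719), (20.86554718017578, 60.852996826171875), 36.99516296386719) 132
  obj [240. 176.] 410 min [ 0.3104 -0.4004  0.015 ] max [ 0.3827 -0.3297  0.0891] col [169. 105. 112.]
  obj [277. 186.] 385 min [ 0.3652 -0.2416  0.0151] max [ 0.4215 -0.1871  0.1041] col [175. 148. 121.]
  obj [228. 199.] 472 min [ 0.4357 -0.3816  0.0153] max [ 0.5053 -0.3108  0.0892] col [100.  92.  86.]
  obj [208. 222.] 443 min [ 0.5598 -0.3862  0.0158] max [ 0.62   -0.3145  0.0901] col [ 72. 130.  71.]
  clamp 328 [ 0.6309 -0.1073  0.2145]
   z 0.165 35 r [0.1058 0.1211 0.1344] t [-0.0114  0.0215  0.0245]
   z 0.175 46 r [0.1151 0.1213 0.1349] t [-0.011   0.0216  0.025 ]
   z 0.185 45 r [0.1153 0.1248 0.133 ] t [-0.0131  0.0154  0.0237]
   z 0.195 23 r [0.1259 0.1285 0.1349] t [-0.0027  0.0142  0.0175]
   z 0.205 24 r [0.1294 0.1321 0.1386] t [-0.0026  0.0132  0.0168]
   z 0.215 21 r [0.1323 0.1356 0.1406] t [-0.0022  0.0126  0.0157]
   z 0.225 20 r [0.1361 0.1408 0.1469] t [0.0013 0.0148 0.0171]
   z 0.235 26 r [0.136
[... 976 characters left out ...]
175 12 r [0.1181 0.1225 0.1276] t [-0.0126 -0.0046  0.007 ]
   z 0.185 18 r [0.1185 0.1226 0.1294] t [-0.0114  0.0001  0.0085]
   z 0.195 8 r [0.1205 0.1256 0.1326] t [-0.0057 -0.0036  0.0058]
   z 0.205 1 r [0.1232 0.1232 0.1232] t [-0.0023 -0.0023 -0.0023]
   z 0.215 3 r [0.1342 0.1359 0.137 ] t [0.0103 0.0132 0.0134]
   z 0.225 5 r [0.1336 0.1377 0.1382] t [0.0096 0.0126 0.013 ]
   z 0.235 1 r [0.1362 0.1362 0.1362] t [0.0124 0.0124 0.0124]
   z 0.245 1 r [0.1501 0.1501 0.1501] t [0.0146 0.0146 0.0146]
   z 0.255 10 r [0.1398 0.147  0.151 ] t [0.0077 0.011  0.0143]
   z 0.265 2 r [0.0179 0.019  0.0202] t [0.0104 0.0105 0.0106]
   z 0.275 1 r [0.0204 0.0204 0.0204] t [0.0102 0.0102 0.0102]
```

>>> {"method": "play_rows", "body": {"rows": [{"x": -20, "y": -20, "z": -15, "hand": 70}, {"x": -60, "y": -45, "z": -25, "hand": 70}, {"x": -105, "y": -65, "z": -30, "hand": 70}, {"x": -150, "y": -75, "z": -30, "hand": 70}, {"x": -195, "y": -80, "z": -30, "hand": 70}, {"x": -240, "y": -80, "z": -30, "hand": 70}, {"x": -285, "y": -80, "z": -20, "hand": 70}, {"x": -325, "y": -80, "z": 0, "hand": 70}]}}

```text
invalid input
```

>>> {"method": "play_rows", "body": {"rows": [{"x": -15, "y": 0, "z": 10, "hand": 60}, {"x": -20, "y": 0, "z": 15, "hand": 60}, {"x": -20, "y": 0, "z": 15, "hand": 60}]}}

```text
invalid input
```

```bash
python3 - <<'E'
from h import *
s=status.observe(); print(s['time'],s['ee_pos'],s['finger_gap'],arm.nose_length)
grab('wrist','w1')
E
```

```text
0.15 [5.49775403e-01 4.04117262e-05 2.38916213e-01] 0.08506663300115976 0.008
```

View pics/w1.png

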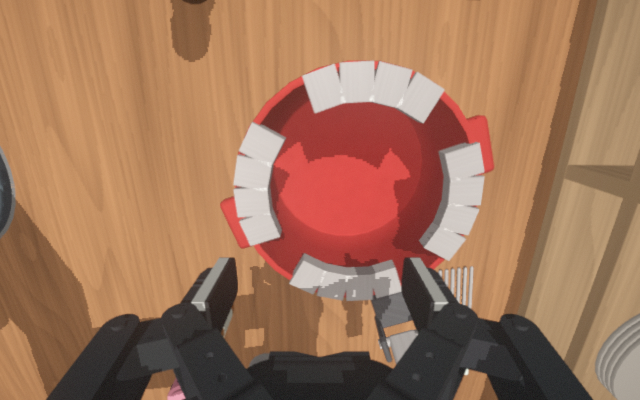

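The arm hasn't moved: both calls were refused, probably because each row needs every field. I'll resend with `spin` included.

>>> {"method": "play_rows", "body": {"rows": [{"x": -20, "y": -20, "z": -15, "spin": 0, "hand": 70}, {"x": -60, "y": -45, "z": -25, "spin": 0, "hand": 70}, {"x": -105, "y": -65, "z": -30, "spin": 0, "hand": 70}, {"x": -150, "y": -75, "z": -30, "spin": 0, "hand": 70}, {"x": -195, "y": -80, "z": -30, "spin": 0, "hand": 70}, {"x": -240, "y": -80, "z": -30, "spin": 0, "hand": 70}, {"x": -285, "y": -80, "z": -20, "spin": 0, "hand": 70}, {"x": -325, "y": -80, "z": 0, "spin": 0, "hand": 70}], "squeeze": 40}}

```text
time: 1.0
ee_pos: [0.4701, -0.3276, 0.2401]
orientation: [[0.001, 1.0, 0.002], [1.0, -0.001, -0.002], [-0.002, 0.002, -1.0]]
force: [1.5, 0.1, -0.3]
finger_gap: 0.0701
```

>>> {"method": "play_rows", "body": {"rows": [{"x": -15, "y": 0, "z": 10, "spin": 0, "hand": 60}, {"x": -20, "y": 0, "z": 15, "spin": 0, "hand": 60}, {"x": -20, "y": 0, "z": 15, "spin": 0, "hand": 60}], "squeeze": 40}}

```text
time: 1.3
ee_pos: [0.4699, -0.3444, 0.2237]
orientation: [[0.0, 1.0, -0.001], [1.0, -0.0, 0.001], [0.001, -0.001, -1.0]]
force: [-0.6, 0.5, 0.8]
finger_gap: 0.0601
```

```bash
python3 - <<'E'
from h import *
s=status.observe(); print(s['time'],s['ee_pos'],s['finger_gap'],arm.nose_length)
info,im,d=grab('wrist','w2'); print(info['eye'])
P=cloud(info,d); h=hsv(im)
with np.errstate(all='ignore'):
    m=(np.hypot(P[:,:,0]-.4695,P[:,:,1]+.345)<.035)&(P[:,:,2]>.02)&(P[:,:,2]<.095)
    p=P[m]; print(np.percentile(p[:,2],[5,50,95]), p.min(0),p.max(0))
    t=m&(P[:,:,2]>.08); q=P[t]; print('knobtop',len(q),q.mean(0),q.min(0),q.max(0)); print(cv2.minEnclosingCircle((q[:,:2]*1000).astype(np.float32)))
E
```

```text
1.3 [ 0.4698672  -0.34437072  0.22371604] 0.06014211256000128 0.008
[ 0.46973406 -0.26068169  0.35840463]
[0.04354526 0.05199795 0.08539542] [ 0.43525618 -0.37961693  0.02026068] [ 0.50131173 -0.31366681  0.08711502]
knobtop 598 [ 0.46499846 -0.34869383  0.084731  ] [ 0.45155778 -0.3629809   0.08002111] [ 0.47840845 -0.33581454  0.08711502]
((465.1668395996094, -349.312255859375), 13.94884204864502)
```

View pics/w2.png

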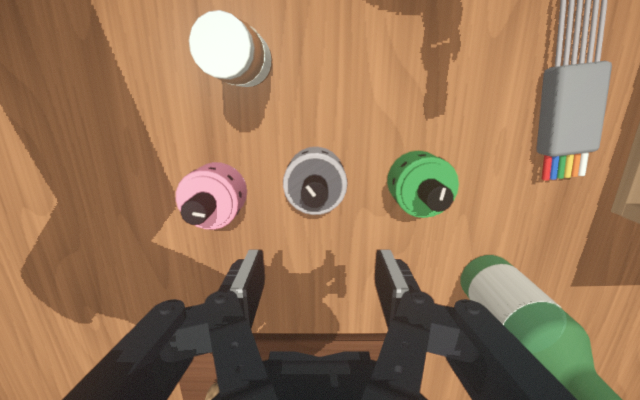

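>>> {"method": "play_rows", "body": {"rows": [{"x": -3, "y": -4, "z": 40, "spin": 0, "hand": 60}, {"x": -3, "y": -4, "z": 80, "spin": 0, "hand": 60}, {"x": -3, "y": -4, "z": 115, "spin": 0, "hand": 60}, {"x": -3, "y": -4, "z": 140, "spin": 0, "hand": 60}, {"x": -3, "y": -4, "z": 155, "spin": 0, "hand": 60}, {"x": -3, "y": -4, "z": 162, "spin": 0, "hand": 60}, {"x": -3, "y": -4, "z": 162, "spin": 0, "hand": 60}], "squeeze": 40}}

```text
time: 2.05
ee_pos: [0.4664, -0.3476, 0.0626]
orientation: [[-0.001, 1.0, 0.0], [1.0, 0.001, -0.0], [-0.0, 0.0, -1.0]]
force: [-0.0, 0.0, -0.0]
finger_gap: 0.0599
```

>>> {"method": "play_rows", "body": {"rows": [{"x": 0, "y": 0, "z": 0, "spin": 0, "hand": 40}, {"x": 0, "y": 0, "z": 0, "spin": 0, "hand": 32}, {"x": 0, "y": 0, "z": 0, "spin": 0, "hand": 20}, {"x": 0, "y": 0, "z": 0, "spin": 0, "hand": 20}, {"x": 0, "y": 0, "z": 0, "spin": 0, "hand": 20}, {"x": 0, "y": 0, "z": 0, "spin": 0, "hand": 20}], "squeeze": 40}}

```text
time: 2.65
ee_pos: [0.4665, -0.3484, 0.0634]
orientation: [[0.0, 1.0, 0.001], [1.0, -0.0, -0.001], [-0.001, 0.001, -1.0]]
force: [-2.0, 1.2, 7.1]
finger_gap: 0.0267
```

```bash
python3 - <<'E'
from h import *
s=status.observe(); print(s['time'],s['ee_pos'],s['finger_gap'],s['force'],arm.nose_length)
E
```

```text
2.65 [ 0.46645462 -0.34836525  0.06342105] 0.026735840610966868 [-2.03918988  1.24976993  7.06352442] 0.008
```

>>> {"method": "play_rows", "body": {"rows": [{"x": 0, "y": 0, "z": -5, "spin": 0, "hand": 20}, {"x": 0, "y": 0, "z": -15, "spin": 0, "hand": 20}, {"x": 0, "y": 0, "z": -30, "spin": 0, "hand": 20}, {"x": 0, "y": 0, "z": -30, "spin": 0, "hand": 20}, {"x": 0, "y": 0, "z": -30, "spin": 0, "hand": 20}], "squeeze": 40}}

```text
time: 3.15
ee_pos: [0.4662, -0.3481, 0.0929]
orientation: [[-0.0, 1.0, 0.001], [1.0, 0.0, -0.001], [-0.001, 0.001, -1.0]]
force: [0.4, 0.0, -2.6]
finger_gap: 0.0268
```

```bash
python3 - <<'E'
from h import *
s=status.observe(); print(s['time'],s['ee_pos'],s['finger_gap'],s['force'],s['moment'])
grab('wrist','w3'); grab('side','s3'); grab('scene','sc3')
a=cv2.imread('pics/s3.png')[100:220,280:440]; b=cv2.imread('pics/sc3.png')[120:260,160:320]; w=cv2.imread('pics/w3.png')
c=np.zeros((400+0,800,3),np.uint8); c[:240,:320]=cv2.resize(a,None,fx=2,fy=2); 
c[:280,330:650]=cv2.resize(b,None,fx=2,fy=2)
cv2.imwrite('pics/c3.png',c)
E
```

```text
3.15 [ 0.46615009 -0.34812018  0.09290319] 0.02683068222551978 [ 0.36818107  0.021281   -2.57911789] [ 0.01283555  0.04713663 -0.02680903]
```

View pics/c3.png

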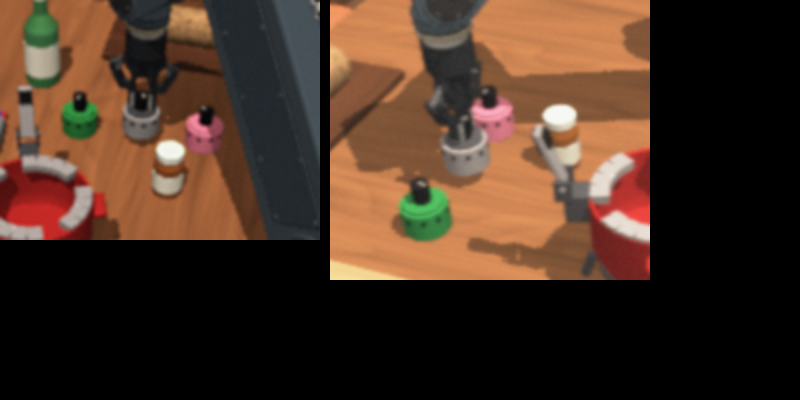

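View pics/w3.png

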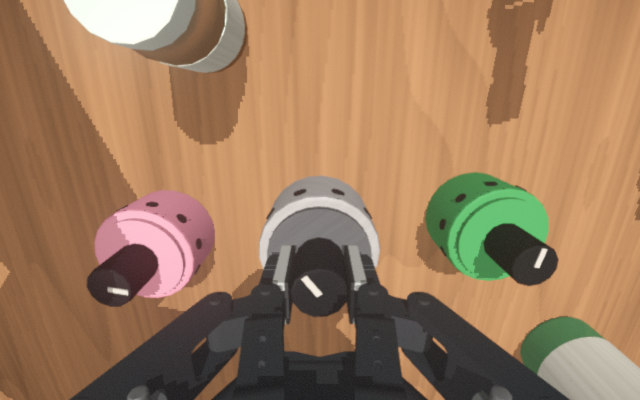

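>>> {"method": "play_rows", "body": {"rows": [{"x": 0, "y": 0, "z": -35, "spin": 0, "hand": 20}, {"x": 0, "y": 0, "z": -80, "spin": 0, "hand": 20}, {"x": 0, "y": 0, "z": -125, "spin": 0, "hand": 20}, {"x": 10, "y": 0, "z": -165, "spin": 0, "hand": 20}, {"x": 30, "y": 0, "z": -195, "spin": 0, "hand": 20}, {"x": 65, "y": 0, "z": -215, "spin": 0, "hand": 20}, {"x": 105, "y": 5, "z": -225, "spin": 0, "hand": 20}, {"x": 145, "y": 10, "z": -225, "spin": 0, "hand": 20}], "squeeze": 40}}

```text
time: 4.1
ee_pos: [0.4762, -0.2019, 0.3185]
orientation: [[0.001, 1.0, 0.002], [1.0, -0.001, -0.001], [-0.001, 0.002, -1.0]]
force: [1.0, 0.5, -2.1]
finger_gap: 0.0267
```

>>> {"method": "play_rows", "body": {"rows": [{"x": 40, "y": 10, "z": 0, "spin": 0, "hand": 20}, {"x": 80, "y": 25, "z": 0, "spin": 0, "hand": 20}, {"x": 120, "y": 50, "z": 0, "spin": 0, "hand": 20}, {"x": 160, "y": 75, "z": 0, "spin": 0, "hand": 20}, {"x": 190, "y": 95, "z": 0, "spin": 0, "hand": 20}, {"x": 210, "y": 104, "z": 0, "spin": 0, "hand": 20}, {"x": 214, "y": 104, "z": 0, "spin": 0, "hand": 20}, {"x": 214, "y": 104, "z": 0, "spin": 0, "hand": 20}], "squeeze": 40}}

```text
time: 4.9
ee_pos: [0.5797, 0.0113, 0.3167]
orientation: [[-0.001, 1.0, -0.001], [1.0, 0.001, -0.0], [-0.0, -0.001, -1.0]]
force: [-0.1, -0.1, -2.2]
finger_gap: 0.0273
```

```bash
python3 - <<'E'
from h import *
s=status.observe(); print(s['time'],s['ee_pos'],s['finger_gap'],s['force'],s['moment'])
info,im,d=grab('wrist','w4')
P=cloud(info,d); h=hsv(im)
with np.errstate(all='ignore'): m=(abs(P[:,:,2]-.16)<0.006)&(h[:,:,1]<70)&(np.hypot(P[:,:,0]-.58,P[:,:,1]-.01)<.11)
p=P[m]; c=np.array([.58,.01])
from scipy.optimize import least_squares
for it in range(10):
    a=np.degrees(np.arctan2(*(p[:,:2]-c).T[::-1])); r=np.hypot(*(p[:,:2]-c).T); o=[];i=[]
    for b in np.arange(-180,180,4):
        q=np.where((a>=b)&(a<b+4))[0]
        if len(q)>25: o.append(q[np.argsort(r[q])[-2]]); i.append(q[np.argsort(r[q])[1]])
    f=least_squares(lambda v: np.r_[np.hypot(*(p[o,:2]-v[:2]).T)-v[2],np.hypot(*(p[i,:2]-v[:2]).T)-v[3]],[*c,.096,.07],loss='soft_l1',f_scale=.002).x; c=f[:2]
print(f,np.median(p[:,2]),len(p))
q=(r>.074)&(r<.092); H,_=np.histogram(a[q],bins=np.arange(-180,181,1)); e=[-180+i for i in range(360) if H[i]<3]; print(e)
E
```

```text
4.9 [0.57966235 0.01131332 0.31667381] 0.027325936427807153 [-0.10751538 -0.06333103 -2.23388069] [0.00542849 0.07376966 0.01038712]
[0.57986527 0.01293977 0.09558903 0.07010205] 0.15995098182092599 7140
[-152, -151, -150, -149, -148, -147, -146, -145, -144, -143, -142, -141, -140, -139, -138, -137, -136, -135, -134, -133, -132, -131, -130, -129, -128, -127, -126, -125, -124, -123, -122, -121, -120, -119, -118, -117, -116, -115, -114, -113, -112, -111, -110, -109, -108, -107, -106, -105, -104, -103, -102, -101, -100, -99, -98, -97, -96, -95, -94, -93, -92, -91, -90, -89, -88, -87, -86, -85, -84, -83, -82, -81, -80, -79, -78, -77, -76, -75, -74, -73, -72, -71, -70, -69, -68, -67, -66, -65, -64, -63, -62, -61, -60, -59, -58, -57, -56, -55, -54, -53, -52, -51, -50, -49, -48, -47, -46, -45, -44, -43, -42, -41, -40, -39, 28, 29, 30, 31, 32, 33, 34, 35, 36, 37, 38, 39, 40, 41, 42, 43, 44, 45, 46, 47, 48, 49, 50, 51, 118, 119, 120, 121, 122, 123, 124, 125, 126, 127, 128, 129, 130, 131, 132, 133, 134, 135, 136, 137, 138, 139, 140, 141]
```

View pics/w4.png

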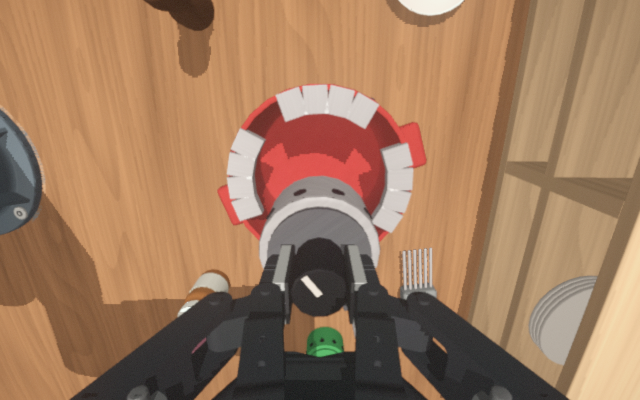

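>>> {"method": "play_rows", "body": {"rows": [{"x": 0, "y": 0, "z": 30, "spin": 0, "hand": 20}, {"x": 0, "y": 0, "z": 70, "spin": 0, "hand": 20}, {"x": 0, "y": 0, "z": 110, "spin": 0, "hand": 20}, {"x": 0, "y": 0, "z": 145, "spin": 0, "hand": 20}, {"x": 0, "y": 0, "z": 170, "spin": 0, "hand": 20}, {"x": 0, "y": 0, "z": 183, "spin": 0, "hand": 20}, {"x": 0, "y": 0, "z": 189, "spin": 0, "hand": 20}, {"x": 0, "y": 0, "z": 190, "spin": 0, "hand": 20}], "squeeze": 40}}

```text
time: 5.75
ee_pos: [0.5802, 0.0105, 0.1277]
orientation: [[0.001, 1.0, 0.0], [1.0, -0.001, -0.0], [-0.0, 0.0, -1.0]]
force: [0.3, -0.2, -1.8]
finger_gap: 0.027
```

>>> {"method": "play_rows", "body": {"rows": [{"x": 0, "y": 0, "z": 1, "spin": 0, "hand": 20}, {"x": 0, "y": 0, "z": 2, "spin": 0, "hand": 20}, {"x": 0, "y": 0, "z": 3, "spin": 0, "hand": 20}, {"x": 0, "y": 0, "z": 4, "spin": 0, "hand": 20}, {"x": 0, "y": 0, "z": 4, "spin": 0, "hand": 20}], "squeeze": 40}}

```text
time: 6.25
ee_pos: [0.58, 0.011, 0.1233]
orientation: [[-0.0, 1.0, 0.0], [1.0, 0.0, -0.0], [-0.0, 0.0, -1.0]]
force: [0.3, -0.0, -2.5]
finger_gap: 0.0269
```

>>> {"method": "play_rows", "body": {"rows": [{"x": 0, "y": 0, "z": 1, "spin": 0, "hand": 20}, {"x": 0, "y": 0, "z": 1.5, "spin": 0, "hand": 20}, {"x": 0, "y": 0, "z": 2, "spin": 0, "hand": 20}, {"x": 0, "y": 0, "z": 2.3, "spin": 0, "hand": 20}, {"x": 0, "y": 0, "z": 2.3, "spin": 0, "hand": 20}], "squeeze": 40}}

```text
time: 6.75
ee_pos: [0.58, 0.0111, 0.1215]
orientation: [[-0.0, 1.0, 0.0], [1.0, 0.0, 0.0], [0.0, 0.0, -1.0]]
force: [-3.6, 0.1, 5.4]
finger_gap: 0.0267
```

>>> {"method": "play_rows", "body": {"rows": [{"x": 0, "y": 0, "z": 0, "spin": 0, "hand": 28}, {"x": 0, "y": 0, "z": 0, "spin": 0, "hand": 34}, {"x": 0, "y": 0, "z": 0, "spin": 0, "hand": 45}, {"x": 0, "y": 0, "z": 0, "spin": 0, "hand": 50}, {"x": 0, "y": 0, "z": -10, "spin": 0, "hand": 50}, {"x": 0, "y": 0, "z": -30, "spin": 0, "hand": 50}, {"x": 0, "y": 0, "z": -60, "spin": 0, "hand": 50}, {"x": 0, "y": 0, "z": -100, "spin": 0, "hand": 50}], "squeeze": 40}}

```text
time: 7.55
ee_pos: [0.5793, 0.0111, 0.2216]
orientation: [[0.0, 1.0, -0.002], [1.0, -0.0, 0.0], [0.0, -0.002, -1.0]]
force: [1.2, -0.6, 0.2]
finger_gap: 0.0502
```

>>> {"method": "play_rows", "body": {"rows": [{"x": 0, "y": 0, "z": -30, "spin": 0, "hand": 50}, {"x": 0, "y": 0, "z": -50, "spin": 0, "hand": 50}, {"x": 0, "y": 0, "z": -50, "spin": 0, "hand": 50}], "squeeze": 40}}

```text
time: 7.85
ee_pos: [0.5811, 0.011, 0.2747]
orientation: [[-0.0, 1.0, 0.006], [1.0, 0.0, -0.0], [-0.0, 0.006, -1.0]]
force: [-0.2, -0.3, -0.5]
finger_gap: 0.0499
```

```bash
python3 - <<'E'
from h import *
s=status.observe(); print(s['time'],s['ee_pos'],s['joints'])
info,im,d=grab('wrist','w5')
P=cloud(info,d)
with np.errstate(all='ignore'):
    m=(np.hypot(P[:,:,0]-.58,P[:,:,1]-.011)<.04)&(abs(P[:,:,2]-.1415)<.005); q=P[m]; print(len(q),q.mean(0),cv2.minEnclosingCircle((q[:,:2]*1000).astype(np.float32)))
E
```

```text
7.85 [0.58108301 0.01097725 0.27468867] [-3.50639562e+00  2.13171850e+01  8.76913113e+01 -1.01427281e-03
  7.06558918e+01 -3.50687098e+00]
633 [0.58003429 0.01078977 0.1427668 ] ((579.9468994140625, 9.990082740783691), 13.81590747833252)
```

View pics/w5.png

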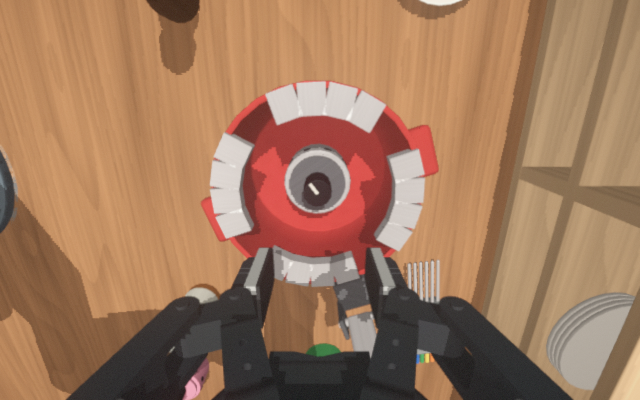

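>>> {"method": "play_rows", "body": {"rows": [{"x": 30, "y": 0, "z": 0, "spin": 0, "hand": 60}, {"x": 75, "y": -5, "z": 0, "spin": -0.1, "hand": 60}, {"x": 120, "y": -15, "z": 0, "spin": -0.2, "hand": 60}, {"x": 165, "y": -25, "z": 0, "spin": -0.3, "hand": 60}, {"x": 210, "y": -35, "z": 0, "spin": -0.4, "hand": 60}, {"x": 255, "y": -45, "z": 0, "spin": -0.5, "hand": 60}, {"x": 300, "y": -50, "z": 0, "spin": -0.6, "hand": 60}, {"x": 340, "y": -54, "z": 0, "spin": -0.6, "hand": 60}], "squeeze": 40}}

```text
time: 8.7
ee_pos: [0.5248, 0.3529, 0.2697]
orientation: [[-0.568, 0.823, -0.002], [0.823, 0.568, -0.001], [0.0, -0.002, -1.0]]
force: [0.1, -0.0, 0.5]
finger_gap: 0.0599
```

```bash
python3 - <<'E'
from h import *
s=status.observe(); print(s['time'],s['ee_pos'],s['joints'],s['orientation'])
info,im,d=grab('wrist','w6')
P=cloud(info,d); h=hsv(im)
with np.errstate(all='ignore'):
    m=(np.hypot(P[:,:,0]-.526,P[:,:,1]-.38)<.05)&(abs(P[:,:,2]-.058)<.006); q=P[m]; print(len(q),q.mean(0),cv2.minAreaRect((q[:,:2]*1000).astype(np.float32)))
    wh=(np.hypot(P[:,:,0]-.526,P[:,:,1]-.38)<.1)&(h[:,:,1]<75)&(h[:,:,2]>150)
    n,l,st,ce=cv2.connectedComponentsWithStats(wh.astype(np.uint8))
    for k in range(1,n):
        if st[k,4]>60: print(ce[k],st[k,4],onplane(info,ce[k],.017)[0])
E
```

```text
8.7 [0.52482575 0.35294516 0.26965235] [ 2.97019931e+01  2.73290917e+01  7.94085767e+01  6.48909923e-03
  7.33736015e+01 -4.90895162e+00] [[-5.67973975e-01  8.23044673e-01 -1.74063966e-03]
 [ 8.23046468e-01  5.67973378e-01 -8.67987806e-04]
 [ 2.74244249e-04 -1.92562181e-03 -9.99998108e-01]]
815 [0.5242835  0.38131353 0.05734256] ((525.212158203125, 380.6688537597656), (19.55414581298828, 59.09014892578125), 34.841217041015625)
[332.48876404  83.50561798] 178 [0.47953948 0.44652177 0.017     ]
[270.25324675 148.87662338] 154 [0.45841062 0.33343174 0.017     ]
[392.40909091 148.97402597] 154 [0.59215425 0.42545415 0.017     ]
[330.5        206.44444444] 126 [0.57138696 0.31223383 0.017     ]
[237.86842105 291.80263158] 76 [0.53383451 0.11057816 0.017     ]
```

View pics/w6.png

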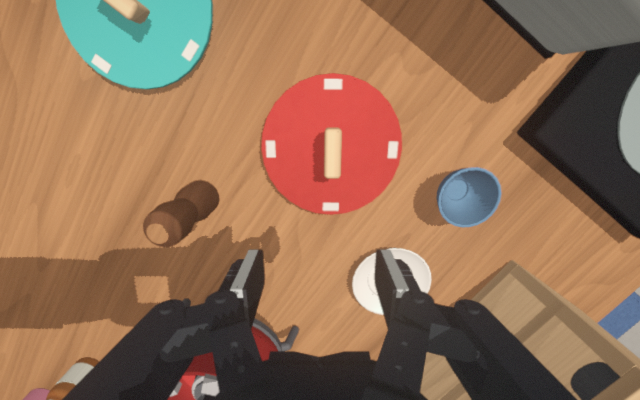

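>>> {"method": "play_rows", "body": {"rows": [{"x": 12, "y": 8, "z": 40, "spin": 0, "hand": 50}, {"x": 23, "y": 16, "z": 85, "spin": 0, "hand": 50}, {"x": 23, "y": 16, "z": 130, "spin": 0, "hand": 50}, {"x": 23, "y": 16, "z": 170, "spin": 0, "hand": 50}, {"x": 23, "y": 16, "z": 195, "spin": 0, "hand": 50}, {"x": 23, "y": 16, "z": 205, "spin": 0, "hand": 50}, {"x": 23, "y": 16, "z": 205, "spin": 0, "hand": 50}], "squeeze": 40}}

```text
time: 9.45
ee_pos: [0.5254, 0.3785, 0.0644]
orientation: [[-0.565, 0.825, -0.003], [0.825, 0.565, -0.002], [0.0, -0.003, -1.0]]
force: [0.2, 0.7, 0.9]
finger_gap: 0.0502
```

```bash
python3 - <<'E'
from h import *
s=status.observe(); print(s['time'],s['ee_pos'],s['force'])
info,im,d=grab('wrist','w7')
P=cloud(info,d)
with np.errstate(all='ignore'):
    m=(np.hypot(P[:,:,0]-.526,P[:,:,1]-.38)<.05)&(abs(P[:,:,2]-.058)<.006); q=P[m]; print(len(q),q.mean(0),cv2.minAreaRect((q[:,:2]*1000).astype(np.float32)))
E
```

```text
9.45 [0.52541382 0.37847128 0.06437903] [0.19035485 0.68318106 0.86420393]
3498 [0.52321416 0.38257829 0.0575888 ] ((524.8165893554688, 379.5345764160156), (53.27058029174805, 53.641021728515625), 78.93684387207031)
```

View pics/w7.png

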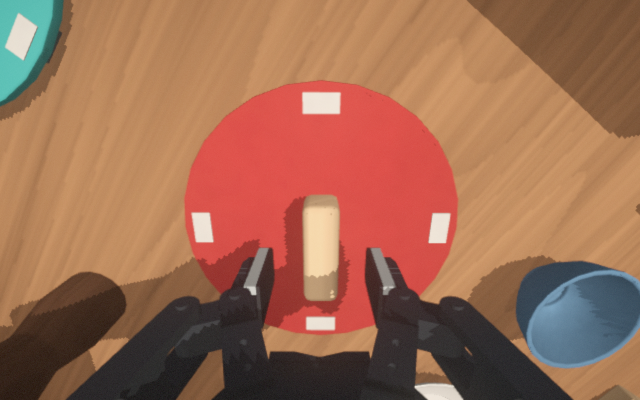

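>>> {"method": "play_rows", "body": {"rows": [{"x": 1, "y": 1, "z": 12, "spin": 0, "hand": 50}, {"x": 1, "y": 1, "z": 22, "spin": 0, "hand": 50}, {"x": 1, "y": 1, "z": 27, "spin": 0, "hand": 45}, {"x": 1, "y": 1, "z": 27, "spin": 0, "hand": 30}, {"x": 1, "y": 1, "z": 27, "spin": 0, "hand": 22}, {"x": 1, "y": 1, "z": 27, "spin": 0, "hand": 14}, {"x": 1, "y": 1, "z": 27, "spin": 0, "hand": 14}, {"x": 1, "y": 1, "z": 27, "spin": 0, "hand": 14}], "squeeze": 60}}

```text
time: 10.3
ee_pos: [0.5266, 0.3805, 0.0393]
orientation: [[-0.565, 0.825, 0.0], [0.825, 0.565, 0.0], [-0.0, 0.0, -1.0]]
force: [-1.5, -0.3, 2.6]
finger_gap: 0.0188
```

>>> {"method": "play_rows", "body": {"rows": [{"x": 0, "y": 0, "z": 0, "spin": 0, "hand": 14}, {"x": 0, "y": 0, "z": -3, "spin": 0, "hand": 14}, {"x": 0, "y": 0, "z": -8, "spin": 0, "hand": 14}, {"x": 0, "y": 0, "z": -20, "spin": 0, "hand": 14}, {"x": 0, "y": 0, "z": -40, "spin": 0, "hand": 14}, {"x": 0, "y": 0, "z": -40, "spin": 0, "hand": 14}], "squeeze": 60}}

```text
time: 10.9
ee_pos: [0.5278, 0.3813, 0.0821]
orientation: [[-0.565, 0.825, 0.004], [0.825, 0.565, 0.003], [-0.0, 0.005, -1.0]]
force: [0.7, 0.5, -4.3]
finger_gap: 0.0188
```

```bash
python3 - <<'E'
from h import *
s=status.observe(); print(s['time'],s['ee_pos'],s['force'],s['moment'],s['finger_gap'])
info,im,d=grab('wrist','w8')
P=cloud(info,d); h=hsv(im)
with np.errstate(all='ignore'):
    red=((h[:,:,0]<6)|(h[:,:,0]>174))&(h[:,:,1]>150)&(np.hypot(P[:,:,0]-.526,P[:,:,1]-.38)<.095)&(abs(P[:,:,2]-.056)<.02); p=P[red]
    A=np.c_[p[:,:2]-[.5255,.38],np.ones(len(p))]; print('plane',np.linalg.lstsq(A,p[:,2],rcond=None)[0])
    wh=(np.hypot(P[:,:,0]-.526,P[:,:,1]-.38)<.1)&(h[:,:,1]<75)&(h[:,:,2]>150)
    n,l,st,ce=cv2.connectedComponentsWithStats(wh.astype(np.uint8))
    for k in range(1,n):
        if st[k,4]>60: print(ce[k],st[k,4],onplane(info,ce[k],.057)[0],P[l==k].mean(0))
E
```

```text
10.9 [0.52784169 0.38129868 0.08213743] [ 0.73200638  0.47418837 -4.31528116] [ 0.061613   -0.07354484 -0.03621008] 0.018788153118775214
plane [0.0053652  0.00173615 0.05984285]
[319.0550887  104.98506069] 1071 [0.48179501 0.44817544 0.057     ] [0.48175778 0.44819964 0.06049564]
[185.35204856 245.87860395] 659 [0.46009166 0.3336159  0.057     ] [0.46051057 0.33581379 0.06010923]
[452.94117647 245.85822021] 663 [0.59708152 0.42652981 0.057     ] [0.59418666 0.42705818 0.06100113]
[346.39189189 254.64864865] 148 [0.54575363 0.38457119 0.057     ] [0.53230893 0.39788319 0.08918376]
[319.03274559 348.73299748] 397 [0.57458527 0.31211539 0.057     ] [0.57202449 0.31579625 0.06127653]
```

View pics/w8.png

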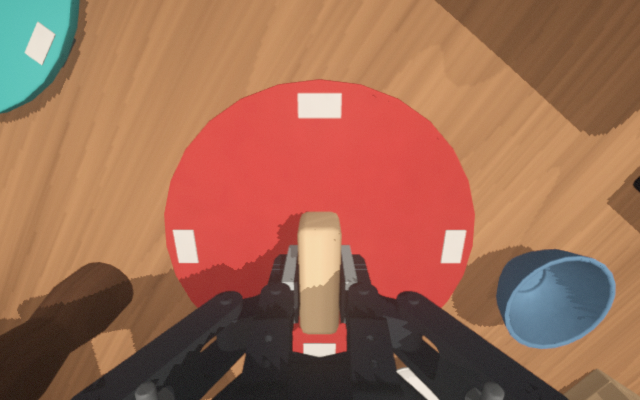

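>>> {"method": "play_rows", "body": {"rows": [{"x": 0, "y": 0, "z": -25, "spin": 0, "hand": 14}, {"x": 0, "y": 0, "z": -65, "spin": 0, "hand": 14}, {"x": 0, "y": 0, "z": -105, "spin": 0, "hand": 14}, {"x": 0, "y": 0, "z": -145, "spin": 0, "hand": 14}, {"x": 0, "y": 0, "z": -180, "spin": 0, "hand": 14}, {"x": 0, "y": 0, "z": -205, "spin": 0, "hand": 14}, {"x": 0, "y": 0, "z": -215, "spin": 0, "hand": 14}, {"x": 0, "y": 0, "z": -215, "spin": 0, "hand": 14}], "squeeze": 60}}

```text
time: 11.75
ee_pos: [0.5266, 0.3805, 0.2941]
orientation: [[-0.565, 0.825, 0.001], [0.825, 0.565, 0.001], [-0.0, 0.001, -1.0]]
force: [-0.5, -0.1, -4.5]
finger_gap: 0.0188
```

>>> {"method": "play_rows", "body": {"rows": [{"x": -20, "y": -10, "z": 0, "spin": 0, "hand": 14}, {"x": -55, "y": -27, "z": 0, "spin": 0, "hand": 14}, {"x": -95, "y": -47, "z": 0, "spin": 0.02, "hand": 14}, {"x": -135, "y": -67, "z": 0, "spin": 0.04, "hand": 14}, {"x": -175, "y": -87, "z": 0, "spin": 0.06, "hand": 14}, {"x": -215, "y": -107, "z": 0, "spin": 0.08, "hand": 14}, {"x": -250, "y": -124, "z": 0, "spin": 0.1, "hand": 14}, {"x": -280, "y": -139, "z": 0, "spin": 0.12, "hand": 14}], "squeeze": 60}}

```text
time: 12.55
ee_pos: [0.5692, 0.0687, 0.2916]
orientation: [[-0.46, 0.888, -0.003], [0.888, 0.46, -0.0], [0.001, -0.003, -1.0]]
force: [0.5, 0.7, -4.4]
finger_gap: 0.0188
```

```bash
python3 - <<'E'
from h import *
s=status.observe(); R=s['orientation']; print(s['time'],s['ee_pos'],s['force'],np.degrees(np.arctan2(R[1,1],R[0,1])))
print((np.array([.580,.0112,0])-s['ee_pos'])@R)
E
```

```text
12.55 [0.56921542 0.06873371 0.29161121] [ 0.50757357  0.71175262 -4.36696117] 27.407093586282254
[-0.05642137 -0.01598906  0.29158963]
```

>>> {"method": "play_rows", "body": {"rows": [{"x": -25, "y": -7, "z": 0, "spin": 0.02, "hand": 14}, {"x": -45, "y": -13, "z": 0, "spin": 0.03, "hand": 14}, {"x": -53, "y": -16, "z": 0, "spin": 0.03, "hand": 14}, {"x": -53, "y": -16, "z": 0, "spin": 0.03, "hand": 14}, {"x": -53, "y": -16, "z": 0, "spin": 0.03, "hand": 14}], "squeeze": 60}}

```text
time: 13.05
ee_pos: [0.5798, 0.0172, 0.2931]
orientation: [[-0.435, 0.9, -0.001], [0.9, 0.435, 0.0], [0.001, -0.001, -1.0]]
force: [-0.5, 0.7, -4.4]
finger_gap: 0.0191
```

```bash
python3 - <<'E'
from h import *
s=status.observe(); R=s['orientation']; print(s['time'],s['ee_pos'],s['force'],np.degrees(np.arctan2(R[1,1],R[0,1])))
print((np.array([.580,.0112,0])-s['ee_pos'])@R)
E
```

```text
13.05 [0.57975498 0.01718181 0.29306753] [-0.47499279  0.74677375 -4.43112106] 25.806686471823486
[-0.00579254 -0.00204628  0.29306429]
```

>>> {"method": "play_rows", "body": {"rows": [{"x": -3, "y": -1, "z": 15, "spin": 0, "hand": 14}, {"x": -5.5, "y": -2, "z": 40, "spin": 0, "hand": 14}, {"x": -5.5, "y": -2, "z": 62, "spin": 0, "hand": 14}, {"x": -5.5, "y": -2, "z": 76, "spin": 0, "hand": 14}, {"x": -5.5, "y": -2, "z": 84, "spin": 0, "hand": 14}, {"x": -5.5, "y": -2, "z": 87, "spin": 0, "hand": 14}, {"x": -5.5, "y": -2, "z": 87, "spin": 0, "hand": 14}], "squeeze": 60}}

```text
time: 13.75
ee_pos: [0.5809, 0.0109, 0.2073]
orientation: [[-0.435, 0.9, 0.0], [0.9, 0.435, -0.0], [-0.0, 0.0, -1.0]]
force: [0.2, 0.1, -4.9]
finger_gap: 0.0191
```

>>> {"method": "play_rows", "body": {"rows": [{"x": 0, "y": 0, "z": 1.5, "spin": 0, "hand": 14}, {"x": 0, "y": 0, "z": 3, "spin": 0, "hand": 14}, {"x": 0, "y": 0, "z": 4, "spin": 0, "hand": 14}, {"x": 0, "y": 0, "z": 5, "spin": 0, "hand": 14}, {"x": 0, "y": 0, "z": 5, "spin": 0, "hand": 14}], "squeeze": 60}}

```text
time: 14.25
ee_pos: [0.5807, 0.0106, 0.2019]
orientation: [[-0.435, 0.9, -0.0], [0.9, 0.435, -0.0], [0.0, -0.0, -1.0]]
force: [-0.2, -0.3, -4.5]
finger_gap: 0.019
```

>>> {"method": "play_rows", "body": {"rows": [{"x": 0, "y": 0, "z": 0.8, "spin": 0, "hand": 14}, {"x": 0, "y": 0, "z": 1.6, "spin": 0, "hand": 14}, {"x": 0, "y": 0, "z": 2.4, "spin": 0, "hand": 14}, {"x": 0, "y": 0, "z": 3.0, "spin": 0, "hand": 14}, {"x": 0, "y": 0, "z": 3.0, "spin": 0, "hand": 14}], "squeeze": 60}}

```text
time: 14.75
ee_pos: [0.5807, 0.0106, 0.1993]
orientation: [[-0.435, 0.9, 0.0], [0.9, 0.435, -0.0], [-0.0, 0.0, -1.0]]
force: [-2.4, -0.3, 0.5]
finger_gap: 0.0189
```

```bash
python3 - <<'E'
from h import *
s=status.observe(); print(s['time'],s['ee_pos'],s['force'],s['moment'])
grab('wrist','w9')
E
```

```text
14.75 [0.58072536 0.01063675 0.19930755] [-2.37552998 -0.27572863  0.47946222] [-0.01030296  0.42714961  0.01813552]
```

View pics/w9.png

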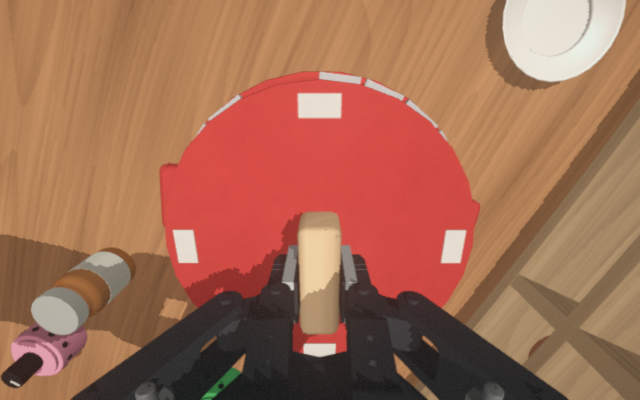

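>>> {"method": "play_rows", "body": {"rows": [{"x": 0, "y": 0, "z": 0, "spin": 0, "hand": 20}, {"x": 0, "y": 0, "z": 0, "spin": 0, "hand": 21.5}, {"x": 0, "y": 0, "z": 0, "spin": 0, "hand": 21.5}, {"x": 0, "y": 0, "z": 0, "spin": -0.03, "hand": 21.5}, {"x": 0, "y": 0, "z": 0, "spin": -0.06, "hand": 21.5}, {"x": 0, "y": 0, "z": 0, "spin": -0.09, "hand": 21.5}, {"x": 0, "y": 0, "z": 0, "spin": -0.12, "hand": 21.5}, {"x": 0, "y": 0, "z": 0, "spin": -0.15, "hand": 21.5}], "squeeze": 30}}

```text
time: 15.6
ee_pos: [0.5808, 0.0106, 0.1991]
orientation: [[-0.567, 0.824, 0.0], [0.824, 0.567, -0.0], [-0.0, 0.0, -1.0]]
force: [-0.3, -0.1, 0.1]
finger_gap: 0.0215
```

>>> {"method": "play_rows", "body": {"rows": [{"x": 0, "y": 0, "z": 0, "spin": -0.02, "hand": 21.5}, {"x": 0, "y": 0, "z": 0, "spin": -0.04, "hand": 21.5}, {"x": 0, "y": 0, "z": 0, "spin": -0.06, "hand": 21.5}, {"x": 0, "y": 0, "z": 0, "spin": -0.08, "hand": 21.5}, {"x": 0, "y": 0, "z": 0, "spin": -0.1, "hand": 21.5}, {"x": 0, "y": 0, "z": 0, "spin": -0.1, "hand": 21.5}], "squeeze": 30}}

```text
time: 16.2
ee_pos: [0.5806, 0.0107, 0.1988]
orientation: [[-0.645, 0.764, -0.0], [0.764, 0.645, 0.0], [0.0, -0.0, -1.0]]
force: [1.5, 1.2, -2.0]
finger_gap: 0.021
```

```bash
cat > lid.py <<'E'
from h import *
import sys
s=status.observe(); R=s['orientation']; print(s['time'],s['ee_pos'],s['force'],s['moment'],s['finger_gap'],np.degrees(np.arctan2(R[1,1],R[0,1])))
info,im,d=grab('wrist',sys.argv[1])
P=cloud(info,d); h=hsv(im)
with np.errstate(all='ignore'):
    near=(np.hypot(P[:,:,0]-.58,P[:,:,1]-.011)<.092)&(P[:,:,2]>.155)
    red=((h[:,:,0]<6)|(h[:,:,0]>174))&(h[:,:,1]>150)&near&(P[:,:,2]<.19); p=P[red]
    A=np.c_[p[:,:2]-[.58,.011],np.ones(len(p))]; print('plane',np.linalg.lstsq(A,p[:,2],rcond=None)[0])
    wh=near&(h[:,:,1]<75)&(h[:,:,2]>150)&(P[:,:,2]<.19)
    n,l,st,ce=cv2.connectedComponentsWithStats(wh.astype(np.uint8)); 
    for k in range(1,n):
        if st[k,4]>60:
            q=np.nanmean(P[l==k],0); v=q[:2]-[.58,.011]; print(ce[k],st[k,4],q,np.hypot(*v),np.degrees(np.arctan2(v[1],v[0])))
E
python3 lid.py w10
```

```text
16.2 [0.58058711 0.01069539 0.1987692 ] [ 1.53491025  1.22072361 -2.0116301 ] [ 0.28363208 -0.25651494  0.04011991] 0.02102915395188966 40.16948109930748
plane [ 0.01683812 -0.00675441  0.16957939]
[325.34404145 106.4507772 ] 965 [0.53103611 0.07403229 0.16901978] 0.07981561572647075 127.8402922537272
[191.35436893 237.38511327] 618 [ 0.51742928 -0.03943527  0.16954377] 0.08036673073311817 -141.12937481333577
[449.09516129 246.15483871] 620 [0.64469064 0.06067443 0.17104614] 0.08156241583010265 37.51981794836752
[316.784689   344.10287081] 418 [ 0.63133601 -0.05291697  0.17149147] 0.08198027255156554 -51.22971156472276
```

View pics/w10.png

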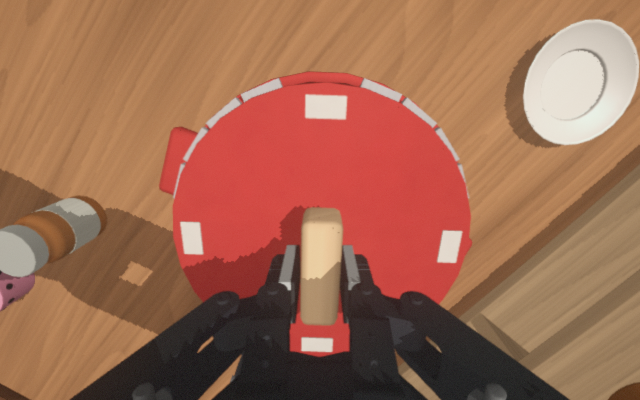

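>>> {"method": "play_rows", "body": {"rows": [{"x": 0, "y": 0, "z": 0, "spin": 0.02, "hand": 22}, {"x": 0, "y": 0, "z": 0, "spin": 0.02, "hand": 24}, {"x": 0, "y": 0, "z": 0, "spin": 0.02, "hand": 30}, {"x": 0, "y": 0, "z": 0, "spin": 0.02, "hand": 36}, {"x": 0, "y": 0, "z": 0, "spin": 0.02, "hand": 36}], "squeeze": 30}}

```text
time: 16.75
ee_pos: [0.5807, 0.0106, 0.199]
orientation: [[-0.629, 0.778, 0.0], [0.778, 0.629, -0.0], [-0.0, 0.0, -1.0]]
force: [0.0, -0.1, -0.3]
finger_gap: 0.0359
```

```bash
python3 lid.py w11
```

```text
16.75 [0.58072553 0.01062401 0.19900865] [ 0.0129984  -0.1370762  -0.28537626] [ 0.05450274  0.04479584 -0.05289757] 0.035890119229697266 38.9631910442971
plane [ 0.00521973 -0.01345019  0.16927542]
[318.91231733 105.63361169] 958 [0.52957705 0.073148   0.16888585] 0.08003029616955075 129.05368815527098
[189.8541329  240.43111831] 617 [ 0.51693333 -0.04019002  0.17034389] 0.08122698227345786 -140.93441805969266
[447.06688418 241.37194127] 613 [0.64356403 0.06059352 0.1696325 ] 0.08062198179669137 37.96183881804928
[318.41414141 342.93434343] 396 [ 0.63079779 -0.05298772  0.17107436] 0.0816997126260838 -51.55507215152075
```

>>> {"method": "play_rows", "body": {"rows": [{"x": 0, "y": 0, "z": -10, "spin": 0, "hand": 50}, {"x": 0, "y": 0, "z": -35, "spin": 0, "hand": 50}, {"x": 0, "y": 0, "z": -70, "spin": 0, "hand": 50}, {"x": 0, "y": 0, "z": -100, "spin": 0, "hand": 50}, {"x": 0, "y": 0, "z": -110, "spin": 0, "hand": 50}, {"x": 0, "y": 0, "z": -110, "spin": 0, "hand": 50}], "squeeze": 30}}

```text
time: 17.4
ee_pos: [0.5811, 0.0106, 0.3105]
orientation: [[-0.629, 0.778, 0.003], [0.778, 0.629, -0.0], [-0.002, 0.002, -1.0]]
force: [0.3, 0.4, -1.5]
finger_gap: 0.0502
```

```bash
python3 lid.py w12; python3 - <<'E'
from h import *
for n in ['scene','side']:
    info,im,d=grab(n,n+'12'); P=cloud(info,d); h=hsv(im)
    with np.errstate(all='ignore'):
        m=(np.hypot(P[:,:,0]-.58,P[:,:,1]-.011)<.088)&(abs(P[:,:,2]-.17)<.012)&((h[:,:,0]<6)|(h[:,:,0]>174))&(h[:,:,1]>150)
    p=P[m]; A=np.c_[p[:,:2]-[.58,.011],np.ones(len(p))]; print(n,len(p),'plane',np.linalg.lstsq(A,p[:,2],rcond=None)[0])
w=cv2.imread('pics/scene12.png')[160:290,250:400]; v=cv2.imread('pics/side12.png')[150:280,230:380]
cv2.imwrite('pics/c12.png',cv2.resize(np.hstack([w,v]),None,fx=2.6,fy=2.6,interpolation=3))
E
```

```text
17.4 [0.58109537 0.01063741 0.3104753 ] [ 0.28669534  0.35815472 -1.45417998] [-0.06746468 -0.02842726 -0.03622851] 0.05020760584966721 38.96479165859978
plane [ 0.00489242 -0.01319783  0.16921848]
[318.61061947 102.48377581] 339 [0.52978016 0.07332166 0.16900638] 0.08003762527757666 128.86245483720373
[236.27407407 188.51481481] 270 [ 0.51710638 -0.04043998  0.17024044] 0.08125071767430397 -140.7206527789663
[400.05204461 188.62825279] 269 [0.64339082 0.0608517  0.16958791] 0.08064482236661587 38.18215869738241
[318.         261.45673077] 208 [ 0.63113664 -0.05354966  0.17102727] 0.08235056304318786 -51.6135178704467
scene 1827 plane [ 0.0039708  -0.01245467  0.16946296]
side 1410 plane [ 0.00631086 -0.0116225   0.17062993]
```

View pics/c12.png

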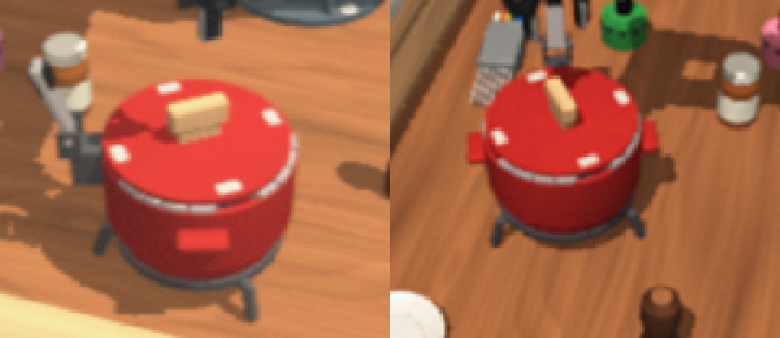

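View pics/w12.png

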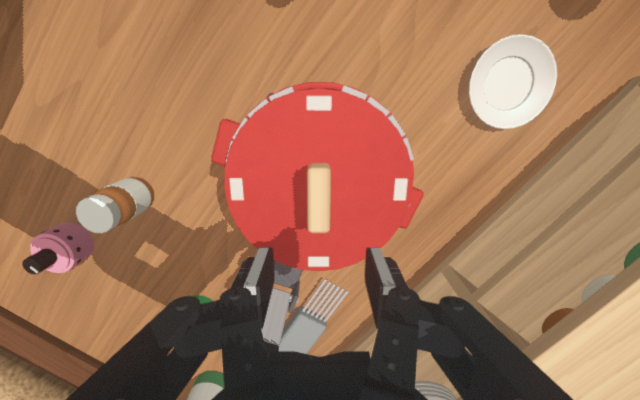

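>>> {"method": "play_rows", "body": {"rows": [{"x": 0, "y": 0, "z": 30, "spin": 0, "hand": 40}, {"x": 0, "y": 0, "z": 70, "spin": 0, "hand": 40}, {"x": 0, "y": 0, "z": 100, "spin": 0, "hand": 40}, {"x": 0, "y": 0, "z": 115, "spin": 0, "hand": 40}, {"x": 0, "y": 0, "z": 117, "spin": 0, "hand": 30}, {"x": 0, "y": 0, "z": 117, "spin": 0, "hand": 16}, {"x": 0, "y": 0, "z": 117, "spin": 0, "hand": 16}, {"x": 0, "y": 0, "z": 117, "spin": 0, "hand": 16}], "squeeze": 30}}

```text
time: 18.35
ee_pos: [0.5808, 0.0106, 0.1925]
orientation: [[-0.629, 0.778, 0.001], [0.778, 0.629, -0.0], [-0.0, 0.0, -1.0]]
force: [0.7, -0.6, -4.3]
finger_gap: 0.0193
```

>>> {"method": "play_rows", "body": {"rows": [{"x": 0, "y": 0, "z": 0.5, "spin": -0.01, "hand": 16}, {"x": 0, "y": 0, "z": 1, "spin": -0.03, "hand": 16}, {"x": 0, "y": 0, "z": 1.5, "spin": -0.03, "hand": 16}, {"x": 0, "y": 0, "z": 2, "spin": -0.01, "hand": 16}, {"x": 0, "y": 0, "z": 2, "spin": -0.02, "hand": 16}], "squeeze": 30}}

```text
time: 18.85
ee_pos: [0.5813, 0.0107, 0.1909]
orientation: [[-0.643, 0.766, 0.002], [0.766, 0.643, 0.0], [-0.001, 0.001, -1.0]]
force: [-0.3, 1.7, 5.0]
finger_gap: 0.0196
```

```bash
python3 lid.py w13
```

```text
18.85 [0.58129946 0.01069595 0.19092835] [-0.26074412  1.73027097  4.96738142] [ 0.12342805  0.29535332 -0.29700431] 0.01956163998941829 40.032997659539674
plane [ 0.01027171 -0.0116444   0.16926366]
[319.93802817 106.98122066] 1065 [0.5297556  0.07221    0.16878307] 0.0791906787808861 129.38095439005653
[184.90936556 246.90634441] 662 [ 0.51890033 -0.04142531  0.16999066] 0.08050828089060492 -139.36943971112106
[452.95121951 247.93140244] 656 [0.64339448 0.06183645 0.17005594] 0.08126010615453477 38.7263592005589
[318.62372881 350.17966102] 295 [ 0.63158287 -0.05050338  0.17120248] 0.0802711499850259 -50.01344602058532
```

```bash
python3 - <<'E'
from h import *
def pl(tag,c,z0,kind,tol=.012,R=(0,.09)):
    info,im,d=load(tag); P=cloud(info,d); h=hsv(im)
    with np.errstate(all='ignore'):
        r=np.hypot(P[:,:,0]-c[0],P[:,:,1]-c[1]); m=(r<R[1])&(r>R[0])&(abs(P[:,:,2]-z0)<tol)
        m&=(((h[:,:,0]<6)|(h[:,:,0]>174))&(h[:,:,1]>150)) if kind=='red' else (h[:,:,1]<70)
    m=cv2.erode(m.astype(np.uint8),np.ones((3,3)))>0
    p=P[m]; A=np.c_[p[:,:2]-c,np.ones(len(p))]; k=np.linalg.lstsq(A,p[:,2],rcond=None)[0]
    res=p[:,2]-A@k; g=abs(res)<.003; k=np.linalg.lstsq(A[g],p[g,2],rcond=None)[0]; print(tag,kind,g.sum(),k,res.std())
for t in ['scene0','side0','w6','w7']: pl(t,[.5255,.38],.017,'red')
for t in ['scene0','side0','wrist0','w5']: pl(t,[.58,.011],.16,'white',.008,(.07,.097))
for t in ['w9','w10','w11','w12','scene12','side12','w13']: pl(t,[.58,.011],.17,'red')
E
```

```text
scene0 red 1541 [0.00168699 0.00080957 0.01715279] 0.001612900529602431
side0 red 1799 [0.00108092 0.00298644 0.01751827] 0.0020295140938927842
w6 red 11516 [2.04413304e-05 7.33164301e-04 1.69818509e-02] 0.0007937576849320119
w7 red 36559 [ 0.00104006 -0.0010372   0.0170633 ] 0.0006143673843089656
scene0 white 532 [ 0.00049738 -0.00050447  0.16024265] 0.0012802278010784292
side0 white 293 [-0.00284106 -0.00217236  0.16148537] 0.0018470768418188345
wrist0 white 13520 [ 0.00107328 -0.00096539  0.16005073] 0.0007692241438257421
w5 white 9423 [ 0.00098672 -0.0003296   0.16001351] 0.0007434461670696261
w9 red 41787 [ 0.00084681 -0.00062999  0.17704888] 0.0006022553167871687
w10 red 39527 [ 0.01668231 -0.00664634  0.1695746 ] 0.000613015795304788
w11 red 40629 [ 0.00515389 -0.01334461  0.16926794] 0.0006069584641841479
w12 red 20270 [ 0.00488096 -0.01318552  0.16921617] 0.0006795927687379318
scene12 red 1464 [ 0.00514362 -0.01288246  0.16943001] 0.001253936343865297
side12 red 1024 [ 0.0045025  -0.00907437  0.17061748] 0.0018050377712849155
w13 red 42370 [ 0.01002389 -0.01144349  0.16925387] 0.0006111135570530602
```

```bash
python3 - <<'E'
from h import *
from scipy.optimize import least_squares
for tag in ['wrist0','w5']:
    info,im,d=load(tag); P=cloud(info,d); h=hsv(im)
    v,u=np.mgrid[0:400,0:640]; Q=onplane(info,np.stack([u.ravel(),v.ravel()],1),.16).reshape(400,640,3)
    m=(abs(P[:,:,2]-.16)<.005)&(h[:,:,1]<70); c=np.array([.58,.011])
    p=Q[m][:,:2]
    for it in range(8):
        a=np.degrees(np.arctan2(*(p-c).T[::-1])); r=np.hypot(*(p-c).T); o=[];i=[]
        for b in np.arange(-180,180,3):
            q=np.where((a>=b)&(a<b+3)&(r<.1)&(r>.066))[0]
            if len(q)>80: o.append(q[np.argsort(r[q])[-3]]); i.append(q[np.argsort(r[q])[2]])
        f=least_squares(lambda w: np.r_[np.hypot(*(p[o]-w[:2]).T)-w[2],np.hypot(*(p[i]-w[:2]).T)-w[3]],[*c,.096,.07],loss='soft_l1',f_scale=.001).x; c=f[:2]
    print(tag,f)
    a=np.degrees(np.arctan2(*(p-c).T[::-1])); r=np.hypot(*(p-c).T)
    for r0,r1 in [(.073,.078),(.079,.084),(.085,.09)]:
        A=np.sort(a[(r>r0)&(r<r1)]); g=np.diff(np.r_[A,A[0]+360]); k=np.where(g>8)[0]; Ae=np.r_[A,A[0]+360]
        print('  r',r0,[(round(Ae[j],1),round(Ae[j+1],1),'c',round((Ae[j]+Ae[j+1])/2,1),'w mm',round(np.radians(g[j])*(r0+r1)/2*1000,1)) for j in k])
E
```

```text
wrist0 [0.57960991 0.01318398 0.0958429  0.06896047]
  r 0.073 [(np.float64(-151.5), np.float64(-128.0), 'c', np.float64(-139.7), 'w mm', np.float64(31.0)), (np.float64(-62.4), np.float64(-38.4), 'c', np.float64(-50.4), 'w mm', np.float64(31.7)), (np.float64(28.2), np.float64(51.7), 'c', np.float64(40.0), 'w mm', np.float64(31.0)), (np.float64(117.9), np.float64(142.0), 'c', np.float64(129.9), 'w mm', np.float64(31.7))]
  r 0.079 [(np.float64(-152.3), np.float64(-127.3), 'c', np.float64(-139.8), 'w mm', np.float64(35.6)), (np.float64(-63.0), np.float64(-37.6), 'c', np.float64(-50.3), 'w mm', np.float64(36.1)), (np.float64(27.7), np.float64(52.5), 'c', np.float64(40.1), 'w mm', np.float64(35.3)), (np.float64(117.2), np.float64(142.5), 'c', np.float64(129.8), 'w mm', np.float64(36.1))]
  r 0.085 [(np.float64(-153.0), np.float64(-126.8), 'c', np.float64(-139.9), 'w mm', np.float64(40.0)), (np.float64(-63.7), np.float64(-36.9), 'c', np.float64(-50.3), 'w mm', np.float64(41.0)), (np.float64(27.1), np.float64(52.9), 'c', np.float64(40.0), 'w mm', np.float64(39.5)), (np.float64(116.5), np.f
[... 527 characters left out ...]
4(-122.0), 'c', np.float64(-137.2), 'w mm', np.float64(43.3)), (np.float64(-62.3), np.float64(-37.7), 'c', np.float64(-50.0), 'w mm', np.float64(35.0)), (np.float64(27.8), np.float64(52.9), 'c', np.float64(40.4), 'w mm', np.float64(35.7)), (np.float64(117.1), np.float64(142.4), 'c', np.float64(129.7), 'w mm', np.float64(35.9))]
  r 0.085 [(np.float64(-153.0), np.float64(-119.2), 'c', np.float64(-136.1), 'w mm', np.float64(51.6)), (np.float64(-63.4), np.float64(-37.0), 'c', np.float64(-50.2), 'w mm', np.float64(40.3)), (np.float64(27.3), np.float64(53.4), 'c', np.float64(40.3), 'w mm', np.float64(39.8)), (np.float64(116.5), np.float64(142.9), 'c', np.float64(129.7), 'w mm', np.float64(40.2))]
```

>>> {"method": "play_rows", "body": {"rows": [{"x": 0, "y": 0, "z": -2, "spin": 0, "hand": 16}, {"x": 1.5, "y": 0.5, "z": -3, "spin": 0, "hand": 16}, {"x": 2.8, "y": 0.8, "z": -3, "spin": 0, "hand": 16}, {"x": 2.8, "y": 0.8, "z": -2, "spin": 0, "hand": 16}, {"x": 2.8, "y": 0.8, "z": -1, "spin": 0, "hand": 16}, {"x": 2.8, "y": 0.8, "z": 0, "spin": 0, "hand": 16}], "squeeze": 30}}

```text
time: 19.5
ee_pos: [0.5797, 0.0132, 0.1901]
orientation: [[-0.644, 0.765, 0.0], [0.765, 0.644, -0.0], [-0.0, 0.0, -1.0]]
force: [0.2, -1.2, 0.9]
finger_gap: 0.0193
```

>>> {"method": "play_rows", "body": {"rows": [{"x": 0, "y": 0, "z": 0, "spin": 0, "hand": 21.5}, {"x": 0, "y": 0, "z": 0, "spin": 0, "hand": 23}, {"x": 0, "y": 0, "z": 0, "spin": 0, "hand": 26}, {"x": 0, "y": 0, "z": 0, "spin": 0, "hand": 30}], "squeeze": 30}}

```text
time: 19.9
ee_pos: [0.5796, 0.0133, 0.1901]
orientation: [[-0.644, 0.765, 0.0], [0.765, 0.644, -0.0], [-0.0, 0.0, -1.0]]
force: [0.7, 0.6, 1.2]
finger_gap: 0.0298
```

```bash
python3 lid.py w14
```

```text
19.9 [0.57958776 0.01331258 0.19011057] [0.67674596 0.55939907 1.17450547] [-0.0131785   0.03144476 -0.00562115] 0.029824723910334486 40.10885663780962
plane [ 0.00115582 -0.00105902  0.16810984]
[318.99719364 106.97100094] 1069 [0.52757147 0.07443826 0.16870231] 0.08229923574379984 129.57201642215534
[185.30640244 246.85365854] 656 [ 0.5173834  -0.03912302  0.16875482] 0.08020695819189833 -141.323603394512
[452.88467375 246.90895296] 659 [0.64129303 0.06491088 0.1688247 ] 0.08162853893371598 41.333555163440174
[319.09198813 349.4421365 ] 337 [ 0.6307768  -0.04835414  0.16880918] 0.07811016488401396 -49.45338354040474
```

>>> {"method": "play_rows", "body": {"rows": [{"x": 0, "y": 0, "z": -10, "spin": 0, "hand": 45}, {"x": 0, "y": 0, "z": -35, "spin": 0, "hand": 45}, {"x": 0, "y": 0, "z": -80, "spin": 0, "hand": 45}, {"x": 0, "y": 0, "z": -125, "spin": 0, "hand": 20}, {"x": 0, "y": 0, "z": -160, "spin": 0, "hand": 0}, {"x": 0, "y": 0, "z": -175, "spin": 0, "hand": 0}, {"x": 0, "y": 0, "z": -175, "spin": 0, "hand": 0}], "squeeze": 30}}

```text
time: 20.65
ee_pos: [0.5801, 0.0133, 0.3681]
orientation: [[-0.644, 0.765, 0.005], [0.765, 0.644, -0.0], [-0.003, 0.004, -1.0]]
force: [-0.7, 0.9, -0.2]
finger_gap: 0.0001
```

```bash
python3 - <<'E'
from h import *
c=np.array([.5797,.0132])
for tag in ['wrist0','w5']:
    info,im,d=load(tag); P=cloud(info,d); h=hsv(im)
    with np.errstate(all='ignore'):
        r=np.hypot(P[:,:,0]-c[0],P[:,:,1]-c[1]); m=(r>.103)&(r<.125)&(P[:,:,2]>.06)&((h[:,:,0]<8)|(h[:,:,0]>172))&(h[:,:,1]>140)
    p=P[m]; a=np.degrees(np.arctan2(p[:,1]-c[1],p[:,0]-c[0])); 
    for s,n in [((a>-60)&(a<80),'+x'),((abs(a)>110),'-x')]:
        aa=np.where(a[s]<0,a[s]+360,a[s]) if n=='-x' else a[s]
        q=p[s]; ctr=(q[:,:2].min(0)+q[:,:2].max(0))/2
        print(tag,n,s.sum(),np.percentile(aa,[1,50,99]),'z',np.median(q[:,2]))
s=status.observe(); print(s['time'],s['ee_pos'])
ims=[]
for n,b in [('scene',(230,150,350,270)),('side',(230,120,350,240)),('wrist',None)]:
    info,im,d=grab(n,n+'15'); P=cloud(info,d); h=hsv(im)
    if b: ims.append(cv2.resize(im[b[1]:b[3],b[0]:b[2],::-1],None,fx=3,fy=3,interpolation=3))
    th=np.radians(-72); ax=np.array([np.cos(th),np.sin(th)]); tx=np.array([-ax[1],ax[0]])
    with np.errstate(all='ignore'):
        rr=(P[:,:,:2]-c)@ax; tt=(P[:,:,:2]-c)@tx
        m=(rr>.1)&(rr<.19)&(abs(tt)<.05)&(P[:,:,2]>.15)&(P[:,:,2]<.29)&(h[:,:,1]<80)
    q=P[m]; r=rr[m]; t=tt[m]; print(n,len(q))
    for z in np.arange(.15,.29,.01):
        g=(q[:,2]>=z)&(q[:,2]<z+.01)
        if g.sum()>3: print('   z',round(z,3),g.sum(),'r',np.percentile(r[g],[3,50,97]).round(4),'t',np.percentile(t[g],[3,50,97]).round(4))
cv2.imwrite('pics/c15.png',np.hstack(ims))
E
```

```text
wrist0 +x 713 [ 7.06410242 22.59679665 31.49628186] z 0.1348801474315652
wrist0 -x 583 [185.97294395 195.95179225 210.41333215] z 0.13463965350681734
w5 +x 776 [ 6.54184884 20.48975572 31.49647735] z 0.1348611382435795
w5 -x 363 [186.19890844 196.12277299 210.88324615] z 0.13453495701213503
20.65 [0.5800819  0.01328585 0.36813233]
scene 401
   z 0.15 27 r [0.1014 0.1118 0.1274] t [0.014  0.0197 0.0216]
   z 0.16 90 r [0.1009 0.1135 0.136 ] t [-0.0116  0.0122  0.0237]
   z 0.17 31 r [0.1155 0.1229 0.1356] t [-0.0114  0.0213  0.0241]
   z 0.18 60 r [0.1172 0.1251 0.1349] t [-0.0137  0.0169  0.0252]
   z 0.19 23 r [0.1249 0.1301 0.138 ] t [-0.0063  0.0131  0.0198]
   z 0.2 20 r [0.1301 0.1323 0.1399] t [-0.0052  0.0136  0.0165]
   z 0.21 21 r [0.1332 0.136  0.144 ] t [-0.0041  0.0131  0.0158]
   z 0.22 25 r [0.1364 0.1398 0.1479] t [-0.0024  0.0137  0.0169]
   z 0.23 20 r [0.1394 0.1461 0.1522] t [0.0117 0.0153 0.0174]
   z 0.24 26 r [0.1389 0.147  0.1561] t [0.0108 0.014  0.0158]
   z 0.25 52 r [0.1424 0.1499 0.1592] t [-0.0055  0.0093  0.0167]
   z 0.26 6 r [0.1513 0.1529 0.1546] t [-
[... 466 characters left out ...]
 [-0.0041  0.006   0.0127]
   z 0.23 14 r [0.135  0.1411 0.1431] t [-0.0044  0.0023  0.0123]
   z 0.24 11 r [0.1356 0.1405 0.1429] t [-0.0015  0.0052  0.0108]
wrist 1099
   z 0.15 4 r [0.1054 0.1106 0.116 ] t [-0.0155 -0.0155 -0.0154]
   z 0.16 415 r [0.1007 0.1125 0.1273] t [-0.0148 -0.0011  0.0143]
   z 0.17 41 r [0.1166 0.1237 0.1264] t [-0.0188 -0.0103  0.0106]
   z 0.18 210 r [0.1174 0.1261 0.1361] t [-0.0176 -0.0064  0.01  ]
   z 0.19 133 r [0.1274 0.1298 0.133 ] t [-0.0102  0.0006  0.0114]
   z 0.2 139 r [0.1308 0.133  0.1358] t [-0.0098 -0.0002  0.0107]
   z 0.21 121 r [0.1343 0.1365 0.1391] t [-0.0098 -0.0016  0.0083]
   z 0.22 36 r [0.1377 0.1392 0.141 ] t [-0.0094 -0.0054  0.0013]
```

View pics/c15.png

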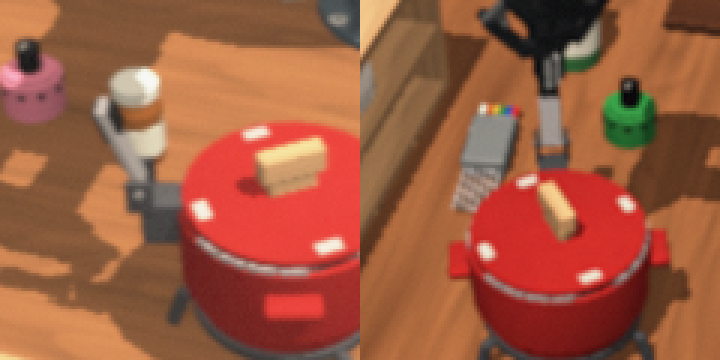

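View pics/wrist15.png

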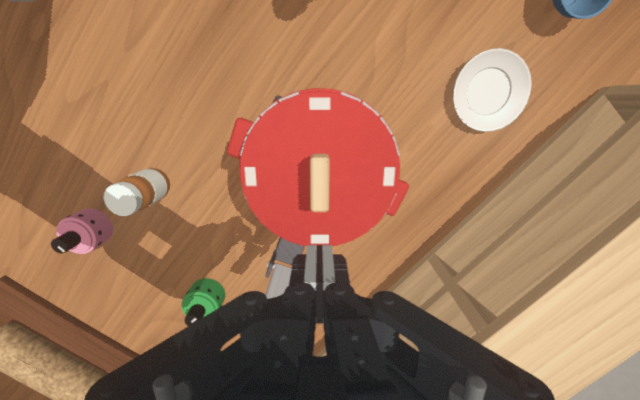

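>>> {"method": "play_rows", "body": {"rows": [{"x": -20, "y": -8, "z": 0, "spin": 0.05, "hand": 0}, {"x": -50, "y": -20, "z": 0, "spin": 0.13, "hand": 0}, {"x": -85, "y": -34, "z": 0, "spin": 0.2, "hand": 0}, {"x": -120, "y": -48, "z": 0, "spin": 0.28, "hand": 0}, {"x": -150, "y": -59, "z": 0, "spin": 0.34, "hand": 0}, {"x": -170, "y": -66, "z": 0, "spin": 0.374, "hand": 0}, {"x": -175, "y": -68.5, "z": 0, "spin": 0.374, "hand": 0}, {"x": -175, "y": -68.5, "z": 0, "spin": 0.374, "hand": 0}], "squeeze": 60}}

```text
time: 21.6
ee_pos: [0.6396, -0.1648, 0.3636]
orientation: [[-0.321, 0.947, -0.002], [0.947, 0.321, 0.001], [0.001, -0.002, -1.0]]
force: [0.2, 0.6, -0.3]
finger_gap: 0.0
```

```bash
cat > rt.py <<'E'
from h import *
c=np.array([.5797,.0132]); ax=np.array([np.cos(np.radians(-71.3)),np.sin(np.radians(-71.3))]); tx=np.array([-ax[1],ax[0]])
s=status.observe(); R=s['orientation']; p=s['ee_pos']
print('t',s['time'],'r',(p[:2]-c)@ax,'t',(p[:2]-c)@tx,'z',p[2],'xang',np.degrees(np.arctan2(R[1,0],R[0,0])),'F',s['force'].round(1))
E
python3 - <<'E'
exec(open('rt.py').read())
info,im,d=grab('wrist','w16')
E
```

```text
t 21.6 r 0.18782703932001907 t -0.0003444637735857279 z 0.36364403381896937 xang 108.69505063830019 F [ 0.2  0.6 -0.3]
```

View pics/w16.png

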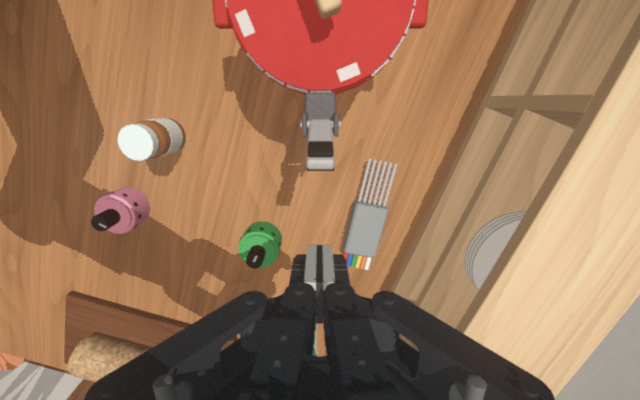

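```bash
python3 - <<'E'
from h import *
c=np.array([.5797,.0132]); ax=np.array([np.cos(np.radians(-71.3)),np.sin(np.radians(-71.3))])
info,im,d=load('w16'); P=cloud(info,d)
for v in range(120,176,4): q=P[v,320]; print(v,((q[:2]-c)@ax).round(4),q[2].round(4),im[v,320])
E
```

```text
120 0.1244 0.1814 [163 156 151]
124 0.1278 0.1908 [171 163 158]
128 0.131 0.1997 [172 165 160]
132 0.1339 0.2098 [172 164 159]
136 0.1368 0.2179 [171 164 158]
140 nan nan [154 147 142]
144 0.1404 0.2452 [60 46 40]
148 0.1429 0.2514 [63 50 47]
152 0.1456 0.2555 [71 61 54]
156 0.1489 0.2554 [75 64 58]
160 0.1514 0.2599 [201 194 189]
164 0.1551 0.2583 [194 187 182]
168 0.1588 0.2572 [161 153 148]
172 0.2241 0.0009 [191 140  97]
```

>>> {"method": "play_rows", "body": {"rows": [{"x": 0, "y": 0, "z": 25, "spin": 0, "hand": 0}, {"x": 0, "y": 0, "z": 60, "spin": 0, "hand": 0}, {"x": 0, "y": 0, "z": 90, "spin": 0, "hand": 0}, {"x": 0, "y": 0, "z": 110, "spin": 0, "hand": 0}, {"x": 0, "y": 0, "z": 119, "spin": 0, "hand": 0}, {"x": 4, "y": 0, "z": 120, "spin": 0, "hand": 0}, {"x": 9, "y": 0, "z": 120, "spin": 0, "hand": 0}, {"x": 14, "y": 0, "z": 120, "spin": 0, "hand": 0}], "squeeze": 60}}

```text
time: 22.45
ee_pos: [0.6357, -0.1508, 0.2464]
orientation: [[-0.321, 0.947, 0.002], [0.947, 0.321, -0.001], [-0.001, 0.002, -1.0]]
force: [-0.5, 0.1, 0.4]
finger_gap: -0.0002
```

>>> {"method": "play_rows", "body": {"rows": [{"x": 3, "y": 0, "z": 0, "spin": 0, "hand": 0}, {"x": 6, "y": 0, "z": 0, "spin": 0, "hand": 0}, {"x": 9, "y": 0, "z": 0, "spin": 0, "hand": 0}, {"x": 12, "y": 0, "z": 0, "spin": 0, "hand": 0}, {"x": 15, "y": 0, "z": 0, "spin": 0, "hand": 0}, {"x": 18, "y": 0, "z": 0, "spin": 0, "hand": 0}, {"x": 21, "y": 0, "z": 0, "spin": 0, "hand": 0}, {"x": 24, "y": 0, "z": 0, "spin": 0, "hand": 0}], "squeeze": 60}}

```text
time: 23.25
ee_pos: [0.6275, -0.1284, 0.2449]
orientation: [[-0.32, 0.947, -0.0], [0.947, 0.32, 0.0], [0.0, -0.0, -1.0]]
force: [0.5, -2.3, 1.5]
finger_gap: 0.0
```

```bash
python3 - <<'E'
exec(open('rt.py').read())
grab('wrist','w17')
E
```

```text
t 23.25 r 0.14947186361401404 t -8.69221231985595e-05 z 0.24489452417600985 xang 108.67989730069155 F [ 0.5 -2.3  1.5]
```

View pics/w17.png

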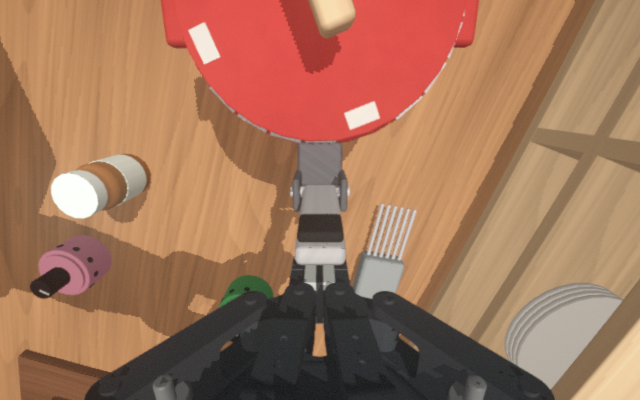

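>>> {"method": "play_rows", "body": {"rows": [{"x": 4, "y": 0, "z": 0, "spin": 0, "hand": 0}, {"x": 8, "y": 0, "z": 0, "spin": 0, "hand": 0}, {"x": 12, "y": 0, "z": 0, "spin": 0, "hand": 0}, {"x": 16, "y": 0, "z": 0, "spin": 0, "hand": 0}, {"x": 21, "y": 0, "z": 0, "spin": 0, "hand": 0}, {"x": 26, "y": 0, "z": 0.5, "spin": 0, "hand": 0}, {"x": 31, "y": 0, "z": 1.5, "spin": 0, "hand": 0}, {"x": 36, "y": 0, "z": 2.5, "spin": 0, "hand": 0}], "squeeze": 60}}

```text
time: 24.1
ee_pos: [0.616, -0.0941, 0.2423]
orientation: [[-0.32, 0.947, -0.0], [0.947, 0.32, 0.0], [0.0, -0.0, -1.0]]
force: [1.2, -4.5, -0.3]
finger_gap: -0.0
```

```bash
python3 - <<'E'
exec(open('rt.py').read())
grab('wrist','w18')
E
```

```text
t 24.1 r 0.11330613678808324 t -7.63703884648054e-05 z 0.24227051661840268 xang 108.6837646650221 F [ 1.2 -4.5 -0.3]
```

View pics/w18.png

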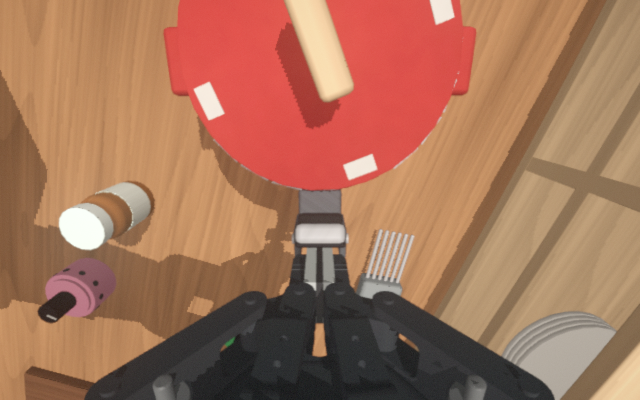

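>>> {"method": "play_rows", "body": {"rows": [{"x": 4, "y": 0, "z": 1.5, "spin": 0, "hand": 0}, {"x": 8, "y": 0, "z": 3, "spin": 0, "hand": 0}, {"x": 12, "y": 0, "z": 5, "spin": 0, "hand": 0}, {"x": 16, "y": 0, "z": 7.5, "spin": 0, "hand": 0}, {"x": 19.5, "y": 0, "z": 10.5, "spin": 0, "hand": 0}, {"x": 23, "y": 0, "z": 13, "spin": 0, "hand": 0}, {"x": 26, "y": 0, "z": 16, "spin": 0, "hand": 0}, {"x": 29, "y": 0, "z": 19, "spin": 0, "hand": 0}], "squeeze": 60}}

```text
time: 24.95
ee_pos: [0.6069, -0.0669, 0.2233]
orientation: [[-0.32, 0.947, 0.0], [0.947, 0.32, 0.0], [-0.0, 0.0, -1.0]]
force: [0.8, -3.4, 1.6]
finger_gap: 0.0005
```

```bash
python3 - <<'E'
exec(open('rt.py').read())
grab('wrist','w19'); info,im,d=grab('scene','sc19')
cv2.imwrite('pics/c19.png',cv2.resize(im[150:280,240:400,::-1],None,fx=4,fy=4,interpolation=3))
E
```

```text
t 24.95 r 0.08454037404380424 t 5.748015180326628e-05 z 0.2233278177340006 xang 108.6760018097805 F [ 0.8 -3.4  1.6]
```

View pics/c19.png

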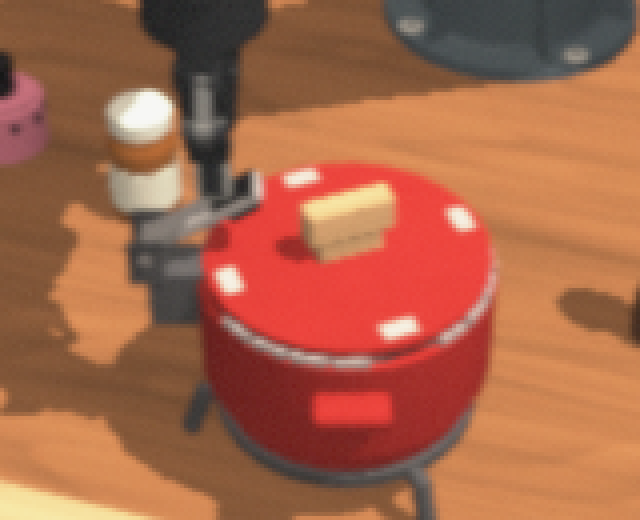

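View pics/w19.png

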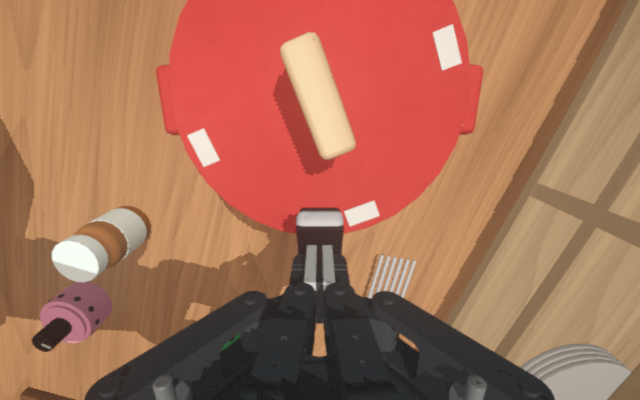

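Lever is at about 30° as planned. I'll keep following its arc down.

>>> {"method": "play_rows", "body": {"rows": [{"x": 2.5, "y": 0, "z": 3, "spin": 0, "hand": 0}, {"x": 5, "y": 0, "z": 7, "spin": 0, "hand": 0}, {"x": 7.5, "y": 0, "z": 11, "spin": 0, "hand": 0}, {"x": 10, "y": 0, "z": 15, "spin": 0, "hand": 0}, {"x": 12, "y": 0, "z": 18.5, "spin": 0, "hand": 0}, {"x": 13.5, "y": 0, "z": 22, "spin": 0, "hand": 0}, {"x": 14.5, "y": 0, "z": 25, "spin": 0, "hand": 0}, {"x": 15, "y": 0, "z": 27.5, "spin": 0, "hand": 0}], "squeeze": 60}}

```text
time: 25.85
ee_pos: [0.6021, -0.0527, 0.1958]
orientation: [[-0.32, 0.947, -0.0], [0.947, 0.32, 0.0], [0.0, 0.0, -1.0]]
force: [0.1, -2.7, 2.3]
finger_gap: 0.0003
```

>>> {"method": "play_rows", "body": {"rows": [{"x": 0, "y": 0, "z": 1.5, "spin": 0, "hand": 0}, {"x": 0, "y": 0, "z": 3, "spin": 0, "hand": 0}, {"x": 0, "y": 0, "z": 4, "spin": 0, "hand": 0}, {"x": 0, "y": 0, "z": 4, "spin": 0, "hand": 0}], "squeeze": 60}}

```text
time: 26.25
ee_pos: [0.6019, -0.0526, 0.1918]
orientation: [[-0.32, 0.947, -0.001], [0.947, 0.32, 0.0], [0.001, -0.0, -1.0]]
force: [0.6, 0.4, 0.3]
finger_gap: -0.0
```

>>> {"method": "play_rows", "body": {"rows": [{"x": 0, "y": 0, "z": 0.5, "spin": 0, "hand": 0}, {"x": 0, "y": 0, "z": 1, "spin": 0, "hand": 0}, {"x": 0, "y": 0, "z": 1.5, "spin": 0, "hand": 0}, {"x": 0, "y": 0, "z": 1.5, "spin": 0, "hand": 0}], "squeeze": 60}}

```text
time: 26.65
ee_pos: [0.602, -0.0527, 0.1915]
orientation: [[-0.32, 0.947, 0.0], [0.947, 0.32, 0.0], [0.0, 0.0, -1.0]]
force: [-4.6, 2.3, 12.0]
finger_gap: -0.0005
```

```bash
python3 - <<'E'
exec(open('rt.py').read())
info,im,d=grab('scene','sc20')
cv2.imwrite('pics/c20.png',cv2.resize(im[150:280,240:400,::-1],None,fx=4,fy=4,interpolation=3))
E
```

```text
t 26.65 r 0.06957652104437437 t -3.2466301149267616e-05 z 0.1915002974144748 xang 108.67893198265844 F [-4.6  2.3 12. ]
```

View pics/c20.png

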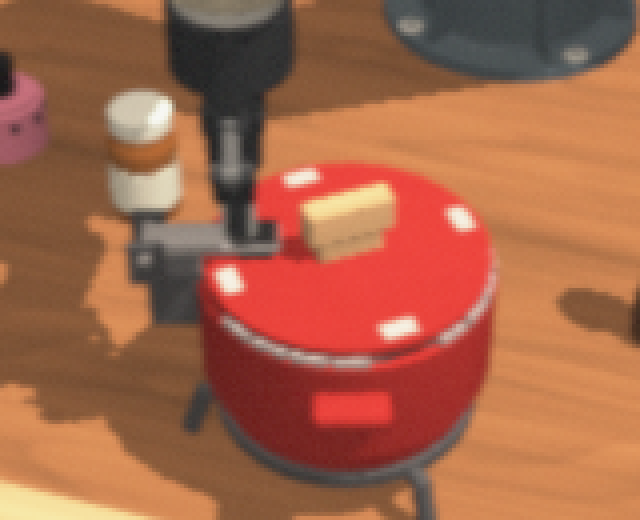

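>>> {"method": "play_rows", "body": {"rows": [{"x": 0, "y": 0, "z": -3, "spin": 0, "hand": 0}, {"x": 0, "y": 0, "z": -12, "spin": 0, "hand": 0}, {"x": 0, "y": 0, "z": -40, "spin": 0, "hand": 0}, {"x": 0, "y": 0, "z": -80, "spin": 0, "hand": 0}, {"x": 0, "y": 0, "z": -120, "spin": 0, "hand": 0}, {"x": 0, "y": 0, "z": -150, "spin": 0, "hand": 0}, {"x": 0, "y": 0, "z": -160, "spin": 0, "hand": 0}, {"x": 0, "y": 0, "z": -160, "spin": 0, "hand": 0}], "squeeze": 60}}

```text
time: 27.5
ee_pos: [0.6023, -0.053, 0.3515]
orientation: [[-0.32, 0.947, 0.002], [0.947, 0.32, -0.0], [-0.001, 0.002, -1.0]]
force: [-0.3, 0.1, -0.4]
finger_gap: -0.0002
```

```bash
python3 - <<'E'
exec(open('rt.py').read())
for n in ['wrist','scene','side']:
    info,im,d=grab(n,n+'21'); P=cloud(info,d); h=hsv(im)
    with np.errstate(all='ignore'):
        rr=(P[:,:,:2]-c)@ax; tt=(P[:,:,:2]-c)@tx; R=np.hypot(P[:,:,0]-c[0],P[:,:,1]-c[1])
        m=(R<.088)&(abs(P[:,:,2]-.17)<.012)&((h[:,:,0]<6)|(h[:,:,0]>174))&(h[:,:,1]>150)
        l=(abs(tt)<.01)&(rr>.045)&(rr<.12)&(P[:,:,2]>.172)&(P[:,:,2]<.2)&(h[:,:,1]<100)
    m=cv2.erode(m.astype(np.uint8),np.ones((3,3)))>0
    p=P[m]; A=np.c_[p[:,:2]-c,np.ones(len(p))]; print(n,'lid plane',np.linalg.lstsq(A,p[:,2],rcond=None)[0])
    if l.sum()>5: k=np.polyfit(rr[l],P[l][:,2],1); print('  lever',l.sum(),'r',rr[l].min(),rr[l].max(),'slope',k[0],'z@.07',np.polyval(k,.07))
E
```

```text
t 27.5 r 0.07001042940315225 t 0.0002018798577827687 z 0.35153044376609227 xang 108.6715261467465 F [-0.3  0.1 -0.4]
wrist lid plane [5.03797135e-04 1.28461031e-04 1.67980823e-01]
  lever 1194 r 0.04500378628597882 0.11992699843719345 slope -0.03484130239768487 z@.07 0.184356334025111
scene lid plane [ 0.00069289 -0.00057054  0.16830683]
  lever 119 r 0.047477978275480455 0.11939943448324312 slope -0.04033722395382183 z@.07 0.18444216635822808
side lid plane [0.0012698  0.00271303 0.16942282]
  lever 69 r 0.04576898702089663 0.11943544654847675 slope -0.032466857960646904 z@.07 0.18543041062972573
```

View pics/wrist21.png

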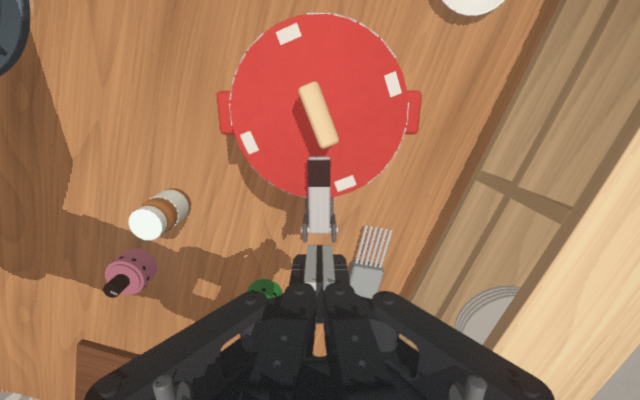

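View pics/side21.png

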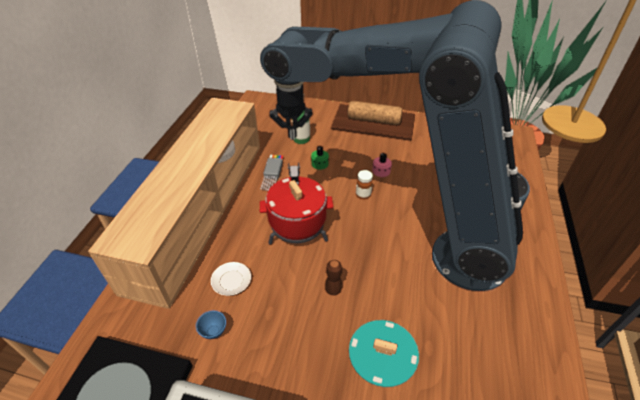

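View pics/scene21.png

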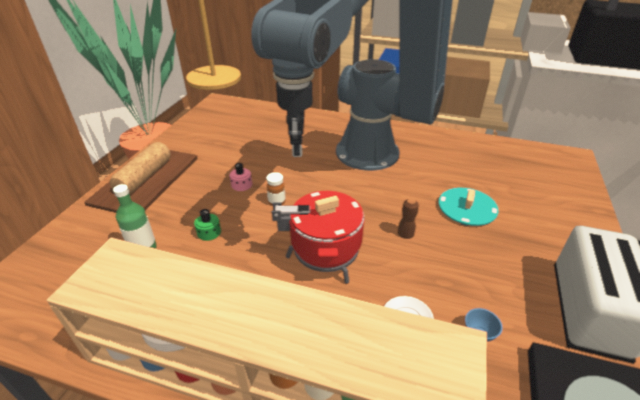

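The lid is flat, but the lever still sits about 0.035 rad above level. I'll press once more, nearer the tip.

>>> {"method": "play_rows", "body": {"rows": [{"x": 5, "y": 0, "z": 30, "spin": 0, "hand": 0}, {"x": 10, "y": 0, "z": 70, "spin": 0, "hand": 0}, {"x": 10, "y": 0, "z": 110, "spin": 0, "hand": 0}, {"x": 10, "y": 0, "z": 138, "spin": 0, "hand": 0}, {"x": 10, "y": 0, "z": 150, "spin": 0, "hand": 0}, {"x": 10, "y": 0, "z": 154, "spin": 0, "hand": 0}, {"x": 10, "y": 0, "z": 156, "spin": 0, "hand": 0}, {"x": 10, "y": 0, "z": 156, "spin": 0, "hand": 0}], "squeeze": 60}}

```text
time: 28.45
ee_pos: [0.5994, -0.0435, 0.1955]
orientation: [[-0.32, 0.947, 0.002], [0.947, 0.32, -0.0], [-0.001, 0.001, -1.0]]
force: [0.2, -0.3, 0.7]
finger_gap: 0.0002
```

>>> {"method": "play_rows", "body": {"rows": [{"x": 0, "y": 0, "z": 1, "spin": 0, "hand": 0}, {"x": 0, "y": 0, "z": 2, "spin": 0, "hand": 0}, {"x": 0, "y": 0, "z": 3, "spin": 0, "hand": 0}, {"x": 0, "y": 0, "z": 3, "spin": 0, "hand": 0}], "squeeze": 60}}

```text
time: 28.85
ee_pos: [0.599, -0.0435, 0.1917]
orientation: [[-0.32, 0.947, 0.001], [0.947, 0.32, -0.0], [-0.0, 0.0, -1.0]]
force: [0.1, -0.1, 0.2]
finger_gap: -0.0005
```

>>> {"method": "play_rows", "body": {"rows": [{"x": 0, "y": 0, "z": 0.5, "spin": 0, "hand": 0}, {"x": 0, "y": 0, "z": 1, "spin": 0, "hand": 0}, {"x": 0, "y": 0, "z": 1.5, "spin": 0, "hand": 0}, {"x": 0, "y": 0, "z": 2, "spin": 0, "hand": 0}, {"x": 0, "y": 0, "z": 2, "spin": 0, "hand": 0}], "squeeze": 60}}

```text
time: 29.35
ee_pos: [0.5991, -0.0434, 0.1915]
orientation: [[-0.32, 0.947, 0.001], [0.947, 0.32, -0.0], [-0.001, 0.001, -1.0]]
force: [-7.5, 1.4, 17.2]
finger_gap: 0.0001
```

```bash
python3 rt.py
```

```text
t 29.35 r 0.05986543193955535 t 0.0002204533108933261 z 0.19150603535788668 xang 108.68373596914363 F [-7.5  1.4 17.2]
```

>>> {"method": "play_rows", "body": {"rows": [{"x": 0, "y": 0, "z": 0.7, "spin": 0, "hand": 0}, {"x": 0, "y": 0, "z": 0.7, "spin": 0, "hand": 0}, {"x": 0, "y": 0, "z": -1, "spin": 0, "hand": 0}, {"x": 0, "y": 0, "z": -10, "spin": 0, "hand": 0}, {"x": 0, "y": 0, "z": -40, "spin": 0, "hand": 0}, {"x": 0, "y": 0, "z": -80, "spin": 0, "hand": 0}, {"x": 0, "y": 0, "z": -125, "spin": 0, "hand": 0}, {"x": 0, "y": 0, "z": -150, "spin": 0, "hand": 0}], "squeeze": 60}}

```text
time: 30.15
ee_pos: [0.5994, -0.0435, 0.3437]
orientation: [[-0.32, 0.947, 0.004], [0.947, 0.32, -0.001], [-0.002, 0.004, -1.0]]
force: [-0.4, -0.3, 0.0]
finger_gap: -0.0003
```

>>> {"method": "play_rows", "body": {"rows": [{"x": -20, "y": 0, "z": -10, "spin": 0, "hand": 0}, {"x": -40, "y": 0, "z": -20, "spin": 0, "hand": 0}, {"x": -50, "y": 0, "z": -20, "spin": 0, "hand": 0}, {"x": -50, "y": 0, "z": -20, "spin": 0, "hand": 0}], "squeeze": 60}}

```text
time: 30.55
ee_pos: [0.6149, -0.0916, 0.359]
orientation: [[-0.319, 0.948, -0.001], [0.948, 0.319, 0.0], [0.0, -0.0, -1.0]]
force: [0.3, -0.2, 0.9]
finger_gap: -0.0004
```

```bash
python3 - <<'E'
exec(open('rt.py').read())
for n in ['wrist','scene','side']:
    info,im,d=grab(n,n+'22'); P=cloud(info,d); h=hsv(im)
    with np.errstate(all='ignore'):
        rr=(P[:,:,:2]-c)@ax; tt=(P[:,:,:2]-c)@tx; R=np.hypot(P[:,:,0]-c[0],P[:,:,1]-c[1])
        m=(R<.088)&(abs(P[:,:,2]-.17)<.012)&((h[:,:,0]<6)|(h[:,:,0]>174))&(h[:,:,1]>150)
        l=(abs(tt)<.01)&(rr>.04)&(rr<.12)&(P[:,:,2]>.172)&(P[:,:,2]<.2)
    m=cv2.erode(m.astype(np.uint8),np.ones((3,3)))>0
    p=P[m]; A=np.c_[p[:,:2]-c,np.ones(len(p))]; print(n,'lid plane',np.linalg.lstsq(A,p[:,2],rcond=None)[0])
    for a,b in [(.04,.05),(.05,.06),(.06,.07),(.07,.08),(.08,.09),(.09,.1),(.1,.11),(.11,.12)]:
        g=l&(rr>=a)&(rr<b)
        if g.sum()>2: print('  ',a,g.sum(),np.percentile(P[g][:,2],[5,50,95]).round(4), im[g].mean(0).round())
E
```

```text
t 30.55 r 0.11060536135362653 t -0.00025199430856355764 z 0.3589654610671068 xang 108.60083278690986 F [ 0.3 -0.2  0.9]
wrist lid plane [ 0.00081487 -0.00034069  0.16797091]
   0.04 140 [0.1812 0.1844 0.1859] [122. 101.  98.]
   0.05 198 [0.1839 0.1849 0.1862] [77. 54. 52.]
   0.06 177 [0.1836 0.1849 0.1862] [75. 53. 51.]
   0.07 173 [0.1826 0.1842 0.1858] [125. 110. 106.]
   0.08 172 [0.182  0.1832 0.1843] [205. 198. 193.]
   0.09 164 [0.1822 0.1833 0.1843] [205. 197. 192.]
   0.1 156 [0.1822 0.1832 0.1841] [204. 197. 192.]
   0.11 152 [0.1818 0.183  0.1844] [203. 196. 191.]
scene lid plane [-0.00016921  0.0016702   0.16827477]
   0.04 13 [0.18   0.1849 0.1871] [152.  82.  76.]
   0.05 19 [0.183  0.1856 0.1869] [69. 53. 51.]
   0.06 19 [0.1841 0.1854 0.1868] [67. 51. 50.]
   0.07 18 [0.1812 0.1843 0.1856] [144. 127. 120.]
   0.08 19 [0.1807 0.1836 0.1859] [227. 214. 203.]
   0.09 19 [0.1813 0.1834 0.1845] [228. 217. 205.]
   0.1 19 [0.1823 0.1835 0.1847] [228. 216. 205.]
   0.11 19 [0.1813 0.1829 0.1847] [227. 216. 205.]
side lid plane [0.00075373 0.00239699 0.16948082]
   0.04 7 [0.1759 0.1815 0.1888] [127. 102.  83.]
   0.05 10 [0.1857 0.1872 0.1884] [40. 31. 25.]
   0.06 15 [0.1838 0.1862 0.1917] [49. 44. 42.]
   0.07 6 [0.1833 0.1851 0.1867] [146. 136. 130.]
   0.08 11 [0.1816 0.1837 0.1874] [182. 171. 164.]
   0.09 11 [0.1825 0.1835 0.1875] [186. 174. 167.]
   0.1 9 [0.1822 0.1837 0.1854] [189. 177. 170.]
   0.11 11 [0.1822 0.1849 0.1878] [187. 176. 169.]
```

```bash
python3 -c "
from station import arm,status
print(arm.sign_off()); print(status.observe()['time'])"
```

```text
the job is handed in; nothing more can be done
None
the job is handed in; nothing more can be done
```

The fondue set is put away and the job is handed in at about 31 s of the 72 s allowed. No verdict was reported.

- **Burner:** I took the steel one, not the green or pink. It stands upright and centred on the pot floor. Its knob top measured 143 mm before the lid went on, which matches 58 + 85 mm; I couldn't see it after that.
- **Lid:** I set it on the collar about 14° short of the gaps and turned it in loose jaws until it dropped. At first it caught tilted by about 0.75°, because my first estimate of the pot's centre was about 3 mm off. I gripped it, lifted it 3 mm, re-centred it and released it. It then lay flat with its top at 168.0 mm in the wrist camera, which is fully home.
- **Clamp:** I swung it over slowly and pressed it down twice, with 12 N and then a little over 17 N. The steel part of the lever is level, with its top at 183 mm.
- **Everything else:** by eye, comparing the first and last pictures, the saucer, mill, jar and fork sleeve had not moved. I did not measure this.

**Readings that disagreed:**
- After the first press, a straight-line fit put the lever about 0.035 rad open. That came from a dark strip on its end standing about 1.7 mm higher, and the steel itself is level.
- The side camera read the lid about 1.4 mm higher than the wrist camera. It showed a similar offset on the bare collar.

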